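Uncap the detector probe and lock its cap on the parking dock

ROBOT

A 7-joint arm with a two-finger parallel gripper is mounted at the origin on a cart in front of the work surface, level with it; the furniture and walls round the work are solid. World frame = base frame: x ahead of the robot, y to its left, z up, the work surface at z = 0. Lengths are in m, angles in rad, forces in N, time in s.
With the tool pointing down it reaches from about 0.425 to 0.875 m from the base axis. Payload 8.4 kg.
Tool frame: the origin (TCP) lies midway between the tips of the shut fingers; the grasp point (between the pads) lies 19 mm behind it; z points along the fingers, x is the direction in which the jaws open and shut, and the axes are right-handed (so a half turn about z gives the same grasp; the last joint's range is limited). The gripper opens to 85 mm and grips with 20 to 120 N. Pads are 22 mm wide; open, the fingers measure 114 mm over their backs; the gripper's body (76 mm by 85 mm) begins 54 mm behind the grasp point. The pads swing forward as they close: fully open they stand 13 mm farther back than shut.
Start: joints at [1.052, 0.333, 0.04, 1.465, -0.013, 1.343, -0.059], TCP at [0.265, -0.594, 0.231] pointing down, gripper open.
Joint ranges: [-2.58, 2.58], [-0.38, 2.09], [-1.3, 1.39], [0.25, 2.4], [-1.5, 4.64], [0.08, 2.09], [-2.65, 2.65]. Speed limits (rad/s): [2.22, 2.22, 2.79, 2.79, 3.14, 3.14, 3.14].

INTERFACE

Orientations are given as a rotation vector (axis times angle).
In Python, from rig import ctrl gives the robot as it stands.
- The arm moves only by the tool send_rows, never from a script. Its arguments are lists of equal length, an entry for each row: "xyz": the shift along the tool's x, y, z in m, a list of three; "twist": the turn about the tool's z in rad. In form: {"xyz": [[x, y, z], ...], "twist": [twist, ...]}. A call has 1 to 8 rows; each row is the pose to reach, as a shift and turn from the pose measured when the call began, along the tool's axes at that moment; what a row does not reach only later rows make up. A row lasts 1/12 s, in which the tool goes at most 41.7 mm and 7.16 degrees, less where a joint would pass 70% of its speed; a pose out of reach is approached as far as the arm can. A call with a gripper value outside its range is refused whole. "fingers" is the closure, from 0 (fully open) to 1 (shut), set as the call begins (left out, the last holds). The fingers move at their own pace and stop on an object; "grip_force" is the grip in N (left out, the last holds). Time passes only in rows, so rows that repeat a pose let the fingers close. It gives the time, the measured TCP pose, the force and the opening at its end, in the units of the state.
- ctrl.get_state(): the state, without advancing time (a new reading comes with each control period).
- ctrl.camera(name): name is "scene" or "side" or "wrist"; returns the picture (400x640x3 uint8, red, green, blue); there is no depth.
- ctrl.camera_model(name): a dict with "fx", "fy", "cx", "cy" (pixels), "k1" (the pictures are not rectified: a ray, as slopes to the right and down, at radius r is drawn at 1 + k1 r^2 times it, then the intrinsics apply), "camera_from_world" (4x4, takes a point from world to camera coordinates); the wrist camera has in their place "T_tool_cam" (4x4, takes a point from camera to tool coordinates, whose origin is the TCP and whose axes are the tool frame's). Camera axes: x right, y up, looking along -z (the intrinsics and any distortion apply to the point x, -y, -z); pixel columns grow to the right and rows downward; lengths in m; the calibration is good to about 2 mm. A picture is of the moment at which its call begins: read the wrist's pose just before it. camera_model takes no time and is no camera call.
- ctrl.job_done(): hands the job in, once; it reports no verdict.
Trained networks look in the newest picture that a camera, given by its name, has taken for a name from the list of things; names that differ only in an ending like _2 or _b are one class to them, and where a whole thing is asked for, a point or a joint stands for the part that bears it (a point fixed in the world has none). Each returns a list of dicts, best first, with "confidence" (0 to 1); they miss things now and then, are a little off and sometimes report something else, mostly with a low value. They report only what shows in the picture. A call takes as long as a camera call. They do not tell look-alikes from the thing itself.
- ctrl.recognise(camera, query): "bbox" ([left, top, width, height] in pixels, round what is visible of it).
- ctrl.cut_out(camera, query): "pixels" (400x640 bool, what is visible of it) and "bbox" ([left, top, width, height] in pixels, round what is visible of it).
- ctrl.spot_point(camera, query): "xy" ([column, row] in pixels: a listed point, or the origin of a listed thing).
The state is a dict: "clock": time; "q": joint angles; "joint_vel": joint speeds; "joint_efforts": joint torques, N m; "position": TCP position; "eef_rot": TCP orientation; "wrist_force": force on the tool from outside, world axes, zero at the start; "wrist_torque": the same for the moment, N m; "grip_width": opening from 0.0 (shut) to 1.0 (fully open).
Only numpy, scipy, OpenCV 4.12 (cv2) and the standard library are available. Lean on these libraries where they do the work, as an engineer would, in place of code of your own. Each camera call takes 0.05 s, during which the arm holds its last target.

TASK

Take the blue protective cap off the slanted detector probe by pinching its two white side buttons together and drawing it off, then slide it fully down over the upright grooved post of the grey parking dock and let go, so that both buttons spring back out and the cap is locked there, upright. Do not move or tip the lead pot, vial, measuring cylinder or wash bottle, and do not drop the cap.

Things in the scene. Friction and masses are not known exactly. Their poses are not given: they have to be found in the camera images.
- cap: blue cap, a round sleeve 42 mm wide, 46 mm tall, bore 29 mm wide and 39 mm deep, closed top, 0.11 to 0.18 kg. Origin: centre of its open mouth; z: its axis, mouth to closed top; white push buttons on its +y and -y sides, centred 31 mm above the mouth. Starts locked on the probe, mouth on its shoulder, z leaning about 34 degrees; its turn about that axis varies. May be parked at any yaw.
- button_left_face (a point): centre of the outer face of the white button on the cap's +y side, 16 x 16 mm face. Released, the faces are 56 mm apart (7 mm proud of the blue wall); fully pressed 47 mm apart (still 2.5 mm proud). Moves with the button.
- button_right_face (a point): same for the white button on the cap's -y side.
- button_left (a joint): travel of the +y button: 0 = sprung out, 0.0045 m = fully pressed. Spring force 2 N at rest, 4.3 N fully pressed. Each button has one catch, clear of the nose when pressed more than 2.5 mm; both must be pressed for the cap to move on or off. A grip of 15 to 25 N on both holds them at their stops and carries the cap.
- button_right (a joint): same for the -y button.
- probe_seat (a point): centre of the probe's shoulder, 120 mm above the bench, where the cap's mouth sits at the start; z: the probe's axis, the way the cap comes off, leaning about 34 degrees from vertical, roughly towards the robot. Beyond the shoulder is a grooved nose 26 mm wide, 37.5 mm long: the cap is clear of it after 40 mm along z.
- dock_seat (a point): centre of the shoulder of the parking dock, 45 mm above the bench; z up. On it stands an upright post like the probe's nose: 26 mm diameter, 37.5 mm tall (top 82.5 mm above the bench), top edge bevelled to 18 mm, with a groove 15 to 26 mm above the shoulder into which the catches lock when the cap's mouth rests on the shoulder.
- lead_pot: bystander: dark grey lead pot, 45 mm diameter, 100 mm tall, close to the dock, its centre 74 to 80 mm from the dock's axis; origin at the centre of its underside
- vial: bystander: white-capped glass vial with a green band, 41 mm diameter, 75 mm tall, on about the opposite side of the dock, its centre 73 to 80 mm from the dock's axis; origin at the centre of its underside
- measuring_cylinder: bystander: glass measuring cylinder, 55 mm foot, 210 mm tall, standing between probe and dock; origin at the centre of its underside
- wash_bottle: bystander: white wash bottle with red cap and spout, 58 x 85 mm, 172 mm tall, further back; origin at the centre of its underside
- probe: black probe, 40 mm diameter, 94 mm long, fixed in a grey cradle on the bench; origin and axes as point probe_seat. The cradle's foot reaches 75 mm behind the origin (away from the lean), 31 mm in front and 35 mm to each side.
- dock: grey parking dock, fixed to the bench: round foot 68 mm diameter, 11 mm tall, column 40 mm diameter up to the shoulder at 45 mm; origin at the centre of its underside
There are look-alikes about, which are no part of the job. Leave any yellow look-alike of the probe alone.

How it is judged:
By the outcome, as a careful person would: the job done as asked, in the order asked, and still so for the second after the job is handed in, with the robot touching nothing.
It also fails if it takes over 51 s, if anything falls off the work surface, if the arm or the gripper's body presses on something with over 40 N, if the wrist force passes 120 N, or if a joint passes its speed limit or range.

## Working session

There is one attempt and no reset: what is moved stays moved. The work goes in short steps, Python scripts to look and compute and a tool call to move; the robot and the scene stay as the last step left them, time stands still between calls to the robot, and variables do not carry over. Pictures are saved under pics/ and viewed, and the job is handed in when it is done.

Besides the shell and the picture viewer there is one more tool, called after ">>>" as name([rows], argument=value, ...), one row to a line, values as JSON. send_rows: Moves the arm, as the interface text tells. Its arguments: {"type":"object","properties":{"xyz":{"type":"array","items":{"type":"array","items":{"type":"number"}}},"twist":{"type":"array","items":{"type":"number"}},"fingers":{"type":"number"},"grip_force":{"type":"number"}},"required":["xyz","twist"]}

```bash
ls; mkdir -p pics; cat > h.py <<'E'
import numpy as np, cv2
from rig import ctrl
from scipy.spatial.transform import Rotation as R
def save(im,n,s=1.0):
    im=cv2.cvtColor(im,cv2.COLOR_RGB2BGR)
    if s!=1: im=cv2.resize(im,None,fx=s,fy=s,interpolation=cv2.INTER_CUBIC)
    cv2.imwrite('pics/'+n+'.png',im)
def cfw(name,st=None):
    m=ctrl.camera_model(name)
    if 'T_tool_cam' in m:
        st=st or ctrl.get_state()
        T=np.eye(4);T[:3,:3]=R.from_rotvec(st['eef_rot']).as_matrix();T[:3,3]=st['position']
        return m,np.linalg.inv(T@np.array(m['T_tool_cam']))
    return m,np.array(m['camera_from_world'])
def proj(m,C,p):
    p=np.atleast_2d(p);c=p@C[:3,:3].T+C[:3,3]
    s=np.stack([c[:,0]/-c[:,2],-c[:,1]/-c[:,2]],1)
    r2=(s**2).sum(1,keepdims=True);s=s*(1+m['k1']*r2)
    return s*[m['fx'],m['fy']]+[m['cx'],m['cy']]
def ray(m,C,uv):
    d=(np.array(uv,float)-[m['cx'],m['cy']])/[m['fx'],m['fy']]
    s=d.copy()
    for _ in range(30): s=d/(1+m['k1']*(s@s))
    v=np.array([s[0],-s[1],-1.]);v/=np.linalg.norm(v)
    Rw=C[:3,:3].T
    return -Rw@C[:3,3],Rw@v
def tri(rs):
    A=np.zeros((3,3));b=np.zeros(3)
    for o,d in rs:
        P=np.eye(3)-np.outer(d,d);A+=P;b+=P@o
    x=np.linalg.solve(A,b)
    return x,[np.linalg.norm((np.eye(3)-np.outer(d,d))@(x-o)) for o,d in rs]
def onz(o,d,z): return o+d*(z-o[2])/d[2]
E
python3 - <<'E'
from h import *
for n in ['scene','side','wrist']:
    save(ctrl.camera(n),n+'0'); m=ctrl.camera_model(n); print(n,{k:np.round(v,3).tolist() for k,v in m.items()})
print(ctrl.get_state())
E
```

```text
pics
scene {'fx': 516.766, 'fy': 516.766, 'cx': 310.79, 'cy': 198.133, 'k1': -0.107, 'camera_from_world': [[-0.654, -0.756, -0.005, 0.3], [0.374, -0.33, 0.867, -0.329], [-0.657, 0.565, 0.499, -0.79], [0.0, 0.0, 0.0, 1.0]]}
side {'fx': 508.544, 'fy': 508.544, 'cx': 315.468, 'cy': 207.482, 'k1': -0.014, 'camera_from_world': [[-0.96, -0.279, -0.005, 0.501], [0.169, -0.597, 0.784, -0.219], [-0.222, 0.752, 0.621, -1.053], [0.0, 0.0, 0.0, 1.0]]}
wrist {'fx': 321.131, 'fy': 321.131, 'cx': 318.211, 'cy': 199.404, 'k1': -0.065, 'T_tool_cam': [[1.0, -0.001, -0.001, 0.001], [-0.001, -0.966, -0.258, -0.066], [-0.0, 0.258, -0.966, -0.142], [0.0, 0.0, 0.0, 1.0]]}
{'clock': 0.15, 'q': array([ 1.05178462,  0.33373151,  0.03987747,  1.46606374, -0.0133764 ,
        1.34329404, -0.05850243]), 'joint_vel': array([ 0.00155874, -0.0025722 ,  0.00067135, -0.00377251, -0.00019146,
       -0.00026632,  0.0002183 ]), 'joint_efforts': array([ 2.04903874e-03, -6.59040141e+01,  1.36662975e+00, -4.05868328e+01,
        1.67830149e-02,  9.60114703e-03,  6.78684432e-05]), 'position': array([ 0.26476057, -0.59324962,  0.23063884]), 'eef_rot': array([-2.63505841e+00,  1.70950860e+00,  1.70478544e-03]), 'wrist_force': array([-0.1074778 ,  0.32089708, -0.31370028]), 'wrist_torque': array([-0.02357042,  0.0030807 ,  0.01025099]), 'grip_width': 1.0035143519405383}
```

View pics/scene0.png

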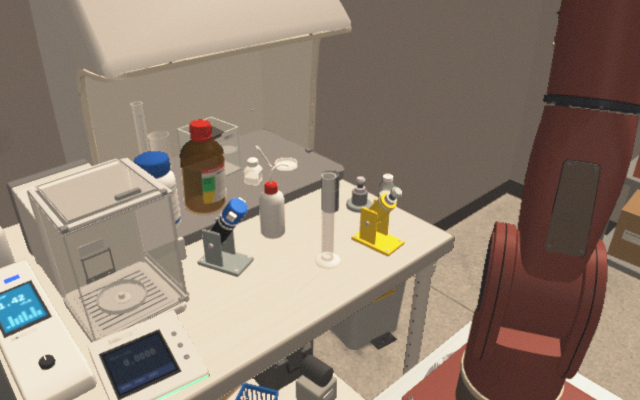

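View pics/side0.png

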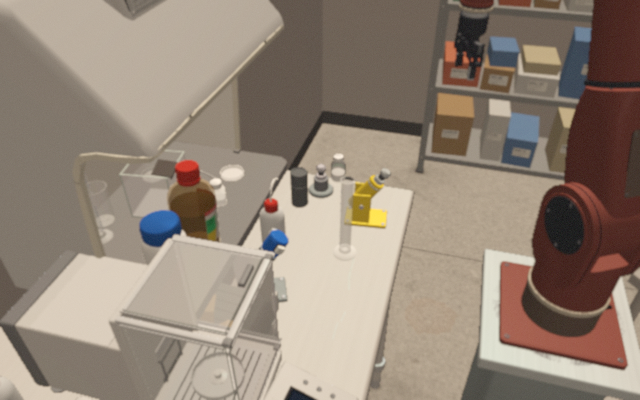

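View pics/wrist0.png

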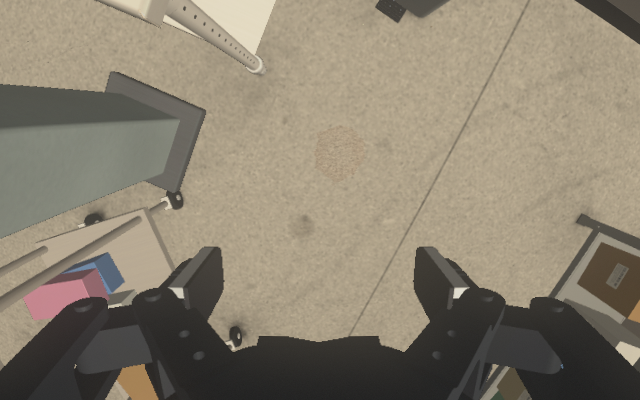

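```bash
python3 - <<'E'
from h import *
im=ctrl.camera('scene'); im2=ctrl.camera('side')
a=cv2.resize(im[180:290,180:270],(450,550),interpolation=3); b=cv2.resize(im[150:260,310:460],(750,550),interpolation=3)
save(a,'sc_cap');save(b,'sc_dock')
save(cv2.resize(im2[140:260,230:400],(800,565),interpolation=3),'sd_crop')
R_={}
for n,q,f in [(c,q,f) for q,f in [('cap','spot_point'),('probe_seat','spot_point'),('dock_seat','spot_point'),('lead_pot','spot_point'),('vial','spot_point'),('measuring_cylinder','spot_point'),('wash_bottle','spot_point'),('button_left_face','spot_point'),('button_right_face','spot_point'),('cap','recognise'),('dock','spot_point')] for c in ['scene','side']]:
    r=getattr(ctrl,f)(n,q); print(q,n,[(np.round(x.get('xy',x.get('bbox')),1).tolist(),round(x['confidence'],2)) for x in r[:3]])
print(ctrl.get_state()['clock'])
E
```

```text
cap scene [([230.1, 216.8], 0.76)]
cap side [([267.8, 247.1], 0.64)]
probe_seat scene [([229.8, 217.5], 0.66), ([388.2, 199.2], 0.63)]
probe_seat side [([376.4, 180.0], 0.82)]
dock_seat scene [([361.3, 192.4], 0.77)]
dock_seat side [([321.9, 177.3], 0.6)]
lead_pot scene [([331.2, 209.4], 0.55)]
lead_pot side [([300.8, 203.2], 0.85)]
vial scene [([384.0, 203.9], 0.46)]
vial side [([336.5, 176.6], 0.9)]
measuring_cylinder scene [([329.0, 260.9], 0.97)]
measuring_cylinder side [([344.8, 252.8], 0.68)]
wash_bottle scene [([280.5, 229.2], 0.7)]
wash_bottle side [([273.9, 241.5], 0.82), ([269.8, 247.5], 0.64), ([342.8, 255.2], 0.62)]
button_left_face scene [([231.8, 215.3], 0.46)]
button_left_face side [([278.2, 252.6], 0.39)]
button_right_face scene []
button_right_face side [([275.3, 241.5], 0.45)]
cap scene [([220.2, 197.6, 28.4, 30.3], 0.94), ([259.8, 179.5, 24.1, 60.4], 0.38)]
cap side [([259.9, 225.9, 31.8, 34.5], 0.94)]
dock scene [([355.6, 207.3], 0.74), ([325.3, 262.1], 0.33)]
dock side [([320.9, 190.4], 0.7)]
1.35
```

```bash
python3 - <<'E'
from h import *
D={'probe_seat':((229.8,217.2),(267.8,247.1)),'dock_seat':((361.3,192.4),(321.9,177.3)),'lead_pot':((331.2,209.4),(300.8,203.2)),'vial':((384,203.9),(336.5,176.6)),'cyl':((329,260.9),(344.8,252.8)),'wash':((280.5,229.2),(273.9,241.5)),'dock':((355.6,207.3),(320.9,190.4)),'yellow':((388.2,199.2),(376.4,180))}
M={n:cfw(n) for n in ('scene','side')}
for k,(a,b) in D.items():
    rs=[ray(*M['scene'],a),ray(*M['side'],b)]
    x,e=tri(rs);print(k,x.round(3),np.round(e,3), 'onz0',onz(*rs[0],0).round(3),onz(*rs[1],0).round(3))
im=np.hstack([cv2.imread('pics/sc_cap.png')[:, :],cv2.resize(cv2.imread('pics/sc_dock.png'),(350,550))]);cv2.imwrite('pics/j.png',im)
E
```

```text
probe_seat [0.593 0.102 0.121] [0.004 0.004] onz0 [0.759 0.007 0.   ] [ 0.648 -0.025  0.   ]
dock_seat [ 0.585 -0.281  0.039] [0.002 0.002] onz0 [ 0.631 -0.329  0.   ] [ 0.601 -0.34   0.   ]
lead_pot [ 0.624 -0.212 -0.003] [0.001 0.001] onz0 [ 0.62  -0.208  0.   ] [ 0.623 -0.209  0.   ]
vial [ 0.561 -0.348 -0.004] [0.008 0.008] onz0 [ 0.549 -0.329  0.   ] [ 0.562 -0.354  0.   ]
cyl [ 0.467 -0.06  -0.004] [0. 0.] onz0 [ 0.463 -0.057  0.   ] [ 0.466 -0.056  0.   ]
wash [ 0.647 -0.064 -0.013] [0.002 0.002] onz0 [ 0.633 -0.054  0.   ] [ 0.64  -0.048  0.   ]
dock [ 0.583 -0.261  0.007] [0.005 0.005] onz0 [ 0.586 -0.262  0.   ] [ 0.587 -0.279  0.   ]
yellow [ 0.426 -0.196  0.121] [0.002 0.002] onz0 [ 0.558 -0.356  0.   ] [ 0.45  -0.369  0.   ]
```

View pics/j.png

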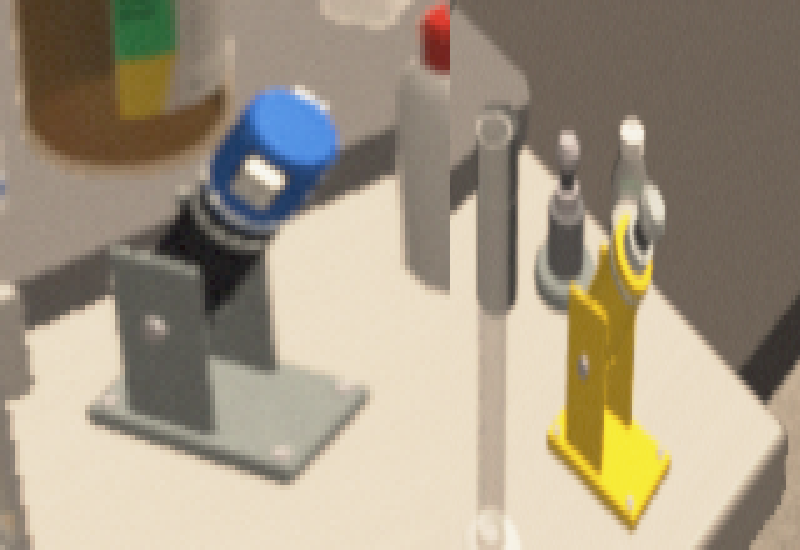

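View pics/sd_crop.png

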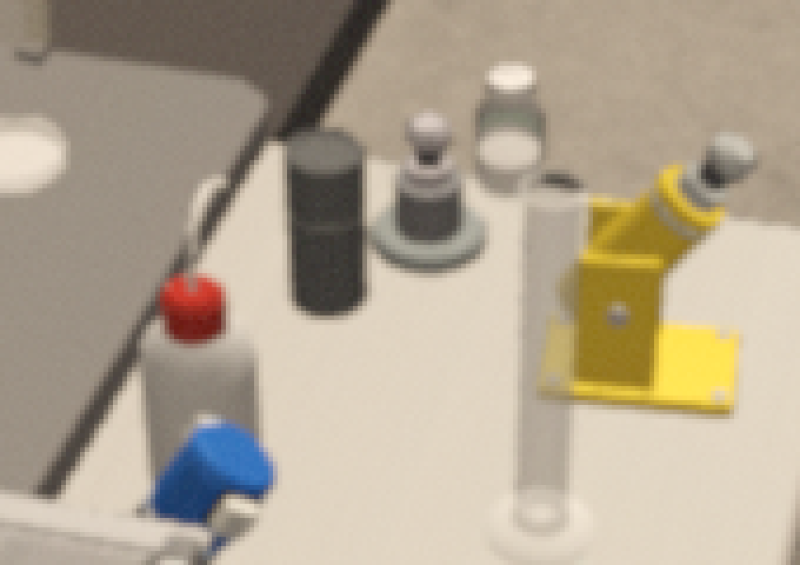

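```bash
cat >> h.py <<'E'
def tool():
    s=ctrl.get_state();return np.array(s['position']),R.from_rotvec(s['eef_rot']).as_matrix(),s
def plan(target,xdir=None):
    """print shift in tool axes and twist to reach target TCP with tool x along +-xdir"""
    p,M,s=tool();d=M.T@(np.array(target)-p)
    tw=0
    if xdir is not None:
        x=M.T@np.array([xdir[0],xdir[1],0]);tw=np.arctan2(x[1],x[0])
        tw=(tw+np.pi/2)%np.pi-np.pi/2
    print('shift',d.round(4),'dist',np.linalg.norm(d).round(3),'twist',round(tw,3),'q7',s['q'][6].round(2),'clock',s['clock'])
E
python3 - <<'E'
from h import *
M={n:cfw(n) for n in ('scene','side')}
t,e=tri([ray(*M['scene'],(239,205)),ray(*M['side'],(280.6,236.8))]);print(t,e)
s,e=tri([ray(*M['scene'],(230.1,216.8)),ray(*M['side'],(267.8,247.1))]);print(s,e)
b,e=tri([ray(*M['scene'],(180+258/5,180+180/5)),ray(*M['side'],(230+237/4.7,140+515/4.7))]);print('btn+',b,e)
a=t-s;print(a/np.linalg.norm(a),np.degrees(np.arctan2(a[1],a[0])),np.degrees(np.arctan2(np.hypot(*a[:2]),a[2])))
p,Mt,_=tool();print(p,Mt.round(2))
plan([0.56,0.09,0.29],[0,-1])
plan([0.5,-0.25,0.29],[0,-1])
E
```

```text
[0.56481286 0.09660656 0.15684753] [np.float64(8.769603680791234e-05), np.float64(8.769603680800735e-05)]
[0.59282158 0.10116615 0.12141897] [np.float64(0.00347319948912778), np.float64(0.0034731994891276903)]
btn+ [0.557727   0.1198341  0.14434169] [np.float64(0.0005486552775680547), np.float64(0.0005486552775679602)]
[-0.61703672 -0.10044861  0.78049712] -170.7538174392626 38.693885781250934
[ 0.26493135 -0.59354005  0.23129995] [[ 0.41 -0.91  0.  ]
 [-0.91 -0.41  0.  ]
 [-0.   -0.   -1.  ]]
shift [-0.5039 -0.548  -0.0587] dist 0.747 twist 0.42 q7 -0.06 clock 1.35
shift [-0.2179 -0.3547 -0.0587] dist 0.42 twist 0.42 q7 -0.06 clock 1.35
```

>>> send_rows([
  [-0.01, -0.015, -0.03],
  [-0.04, -0.045, -0.055],
  [-0.065, -0.08, -0.065],
  [-0.09, -0.115, -0.065],
  [-0.115, -0.15, -0.065],
  [-0.14, -0.19, -0.065],
  [-0.165, -0.225, -0.065],
  [-0.19, -0.26, -0.065],
], twist=[0, 0.05, 0.1, 0.16, 0.22, 0.28, 0.35, 0.42])

```text
clock: 2.02
position: [0.4153, -0.3296, 0.2967]
eef_rot: [2.217, -2.226, 0.001]
wrist_force: [0.5, -0.5, -0.3]
grip_width: 0.999
```

```bash
python3 - <<'E'
from h import *
plan([0.57,0.09,0.30],[0,-1])
print(tool()[:2])
E
```

```text
shift [-0.4202 -0.1532 -0.0035] dist 0.447 twist -0.004 q7 -1.0 clock 2.0167
(array([ 0.41526955, -0.3296462 ,  0.29665533]), array([[-3.73218686e-03, -9.99992900e-01,  5.19525911e-04],
       [-9.99992868e-01,  3.73188478e-03, -5.81212978e-04],
       [ 5.79270041e-04, -5.21691401e-04, -9.99999696e-01]]))
```

>>> send_rows([
  [-0.04, -0.015, -0.004],
  [-0.08, -0.03, -0.004],
  [-0.12, -0.045, -0.004],
  [-0.16, -0.06, -0.004],
  [-0.2, -0.075, -0.004],
  [-0.24, -0.09, -0.004],
  [-0.28, -0.105, -0.004],
  [-0.32, -0.12, -0.004],
], twist=[0, 0, 0, 0, 0, 0, 0, 0])

```text
clock: 2.68
position: [0.533, -0.018, 0.301]
eef_rot: [-2.217, 2.226, -0.003]
wrist_force: [1.0, -0.1, 0.0]
grip_width: 1.006
```

>>> send_rows([
  [-0.035, -0.01, 0],
  [-0.07, -0.02, 0],
  [-0.105, -0.033, 0],
  [-0.105, -0.033, 0],
  [-0.105, -0.033, 0],
], twist=[0, 0, 0, 0, 0])

```text
clock: 3.1
position: [0.5664, 0.0896, 0.3007]
eef_rot: [-2.222, 2.22, -0.001]
wrist_force: [-0.5, 0.5, -0.6]
grip_width: 0.998
```

```bash
python3 - <<'E'
from h import *
print(tool()[0])
im=ctrl.camera('wrist'); save(im,'w1')
for q in ['cap','probe_seat','button_left_face','button_right_face']:
    print(q,[(np.round(x['xy'],1).tolist(),round(x['confidence'],2)) for x in ctrl.spot_point('wrist',q)[:3]])
E
```

```text
[0.56640817 0.08958179 0.30069701]
cap [([302.5, 160.6], 0.95)]
probe_seat [([298.9, 158.9], 0.6), ([552.3, 298.4], 0.6)]
button_left_face [([281.1, 194.6], 0.41)]
button_right_face [([332.0, 164.4], 0.5)]
```

View pics/w1.png

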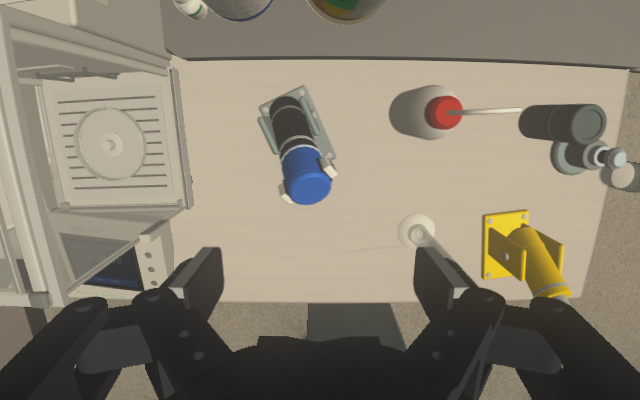

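```bash
python3 - <<'E'
from h import *
im=cv2.imread('pics/w1.png'); cv2.imwrite('pics/w1c.png',cv2.resize(im[80:215,245:355],None,fx=5,fy=5,interpolation=3)[:600])
cv2.imwrite('pics/w1c.png',cv2.resize(im[130:215,265:350],(600,600),interpolation=3))
E
```

```text
(no output)
```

View pics/w1c.png

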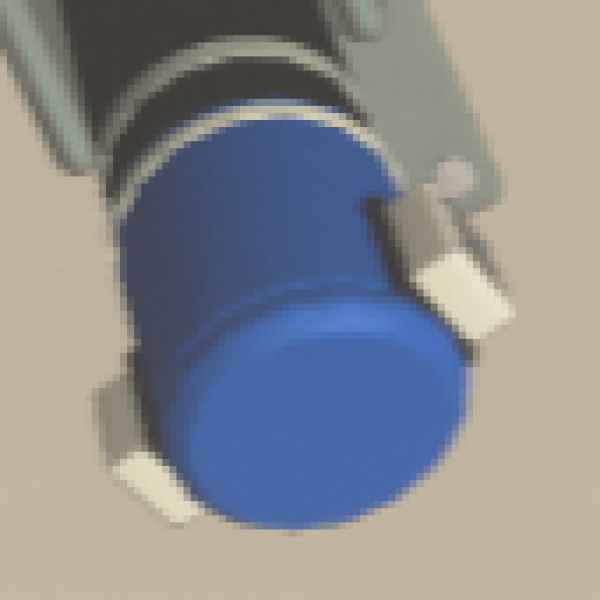

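```bash
cat > fit.py <<'E'
from h import *
from scipy.optimize import least_squares
def frame(az,tilt,turn):
    return R.from_euler('z',az)*R.from_euler('y',tilt)*R.from_euler('z',turn)  # z leans toward az
E
python3 - <<'E'
from fit import *
M={n:cfw(n) for n in ('scene','side','wrist')}
c=lambda x,y:(265+x*85/600,130+y*85/600)
obs=[('wrist',c(322,428),(0,0,46),1),('wrist',c(145,490),(0,28,39),1),('wrist',c(485,283),(0,-28,39),1),
('scene',(239,205),(0,0,46),1.),('scene',(231.6,216),(0,28,31),1),('side',(280.6,236.8),(0,0,46),1.),('side',(279.5,249.5),(0,28,35),2),('wrist',(298.9,158.9),(0,0,0),4),('scene',(229.8,217.2),(0,0,0),4)]
def f(v):
    Rm=frame(*v[3:]).as_matrix();r=[]
    for n,uv,p,s in obs:
        w=v[:3]+Rm@(np.array(p)/1000); r+=list((proj(*M[n],w)[0]-uv)/s)
    r+=[(v[2]-.12)/.0015,np.degrees(v[4]-np.radians(34))/1.0]
    return np.array(r)
best=min((least_squares(f,[.593,.102,.12,np.radians(-165),.6,t],loss='soft_l1') for t in (-2.5,-1,0,1,2.5)),key=lambda r:r.cost)
v=best.x;print(v[:3].round(4),np.degrees(v[3:]).round(1),best.cost);print(f(v).round(1))
Rm=frame(*v[3:]).as_matrix();print(Rm.round(3));print('button mid',(v[:3]+Rm[:,2]*.031).round(4))
np.save('v.npy',v)
im=cv2.imread('pics/w1.png')
S=8;cr=cv2.resize(im[120:215,255:355],None,fx=6,fy=6,interpolation=3)
def dr(P,col):
    w=v[:3]+(np.array(P)/1000)@Rm.T;uv=(proj(*M['wrist'],w)-[255,120]+.5)*6
    cv2.polylines(cr,[uv.astype(np.int32)],True,col,1)
th=np.linspace(0,2*np.pi,40)
for z in (0,46): dr(np.c_[21*np.cos(th),21*np.sin(th),z+0*th],(0,0,255))
for s in (28,-28): dr([(8,s,23),(-8,s,23),(-8,s,39),(8,s,39)],(0,255,0))
cv2.imwrite('pics/ov1.png',cr)
E
```

```text
[0.5896 0.1019 0.119 ] [-157.8   34.3 -168.2] 4.582931458691281
[-0.7 -0.4 -1.6  0.2  0.4 -0.3  1.7 -1.   0.4  0.7  0.4 -1.5  0.9 -0.1
  0.5 -0.1  0.4 -0.  -0.7  0.3]
[[ 0.672 -0.526 -0.522]
 [ 0.495  0.843 -0.213]
 [ 0.552 -0.115  0.826]]
button mid [0.5734 0.0953 0.1446]
```

View pics/ov1.png

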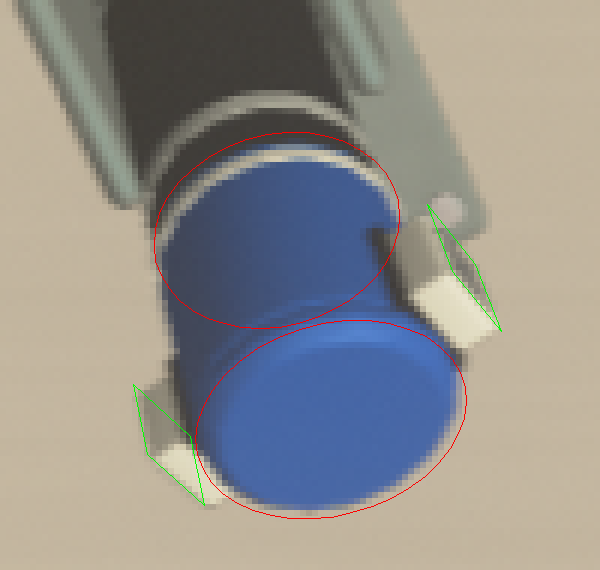

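```bash
python3 - <<'E'
from h import *
plan([0.573,0.0955,0.21],[.53,-.85])
E
```

```text
shift [-0.0104 -0.0063  0.091 ] dist 0.092 twist -0.564 q7 -1.88 clock 3.35
```

>>> send_rows([
  [-0.002, -0.001, 0.01],
  [-0.004, -0.002, 0.03],
  [-0.006, -0.004, 0.05],
  [-0.01, -0.006, 0.07],
  [-0.01, -0.006, 0.085],
  [-0.01, -0.006, 0.09],
  [-0.01, -0.006, 0.09],
], twist=[-0.1, -0.2, -0.3, -0.4, -0.5, -0.564, -0.564])

```text
clock: 3.93
position: [0.5718, 0.0936, 0.2094]
eef_rot: [2.746, -1.521, 0.0]
wrist_force: [-0.6, -0.0, 0.5]
grip_width: 1.002
```

```bash
python3 - <<'E'
from fit import *
print(tool()[0]); st=ctrl.get_state()
im=ctrl.camera('wrist'); save(im,'w2')
for q in ['cap','button_left_face','button_right_face']:
    print(q,[(np.round(x['xy'],1).tolist(),round(x['confidence'],2)) for x in ctrl.spot_point('wrist',q)[:3]])
m,C=cfw('wrist',st);v=np.load('v.npy');Rm=frame(*v[3:]).as_matrix()
cr=cv2.cvtColor(im,cv2.COLOR_RGB2BGR)[110:310,200:440];cr=cv2.resize(cr,None,fx=3,fy=3,interpolation=3);cv2.imwrite('pics/w2c.png',cr)
def dr(P,col):
    w=v[:3]+(np.array(P)/1000)@Rm.T;uv=(proj(m,C,w)-[200,110]+.5)*3
    cv2.polylines(cr,[uv.astype(np.int32)],True,col,1)
th=np.linspace(0,2*np.pi,40)
for z in (0,46): dr(np.c_[21*np.cos(th),21*np.sin(th),z+0*th],(0,0,255))
for s in (28,-28): dr([(8,s,23),(-8,s,23),(-8,s,39),(8,s,39)],(0,255,0))
cv2.imwrite('pics/ov2.png',cr)
E
```

```text
[0.57182415 0.09359761 0.20944035]
cap []
button_left_face [([265.6, 209.2], 0.8), ([451.8, 193.2], 0.24)]
button_right_face [([349.4, 211.2], 0.73)]
```

View pics/ov2.png

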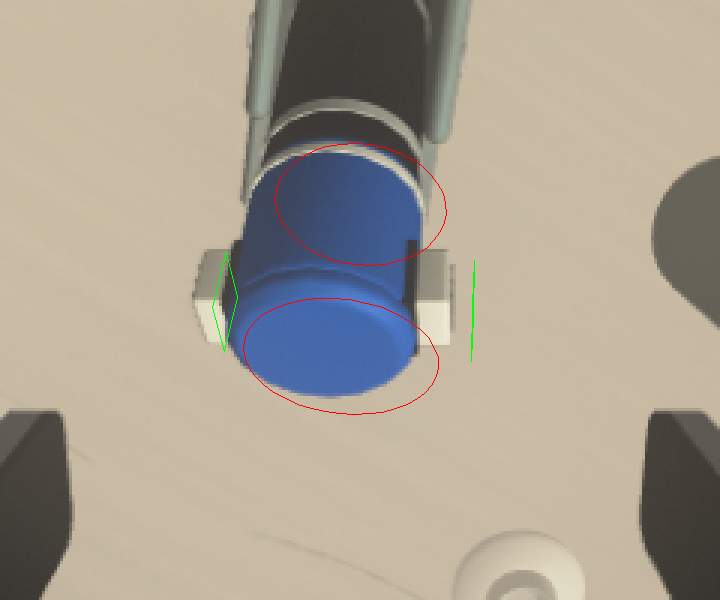

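View pics/w2.png

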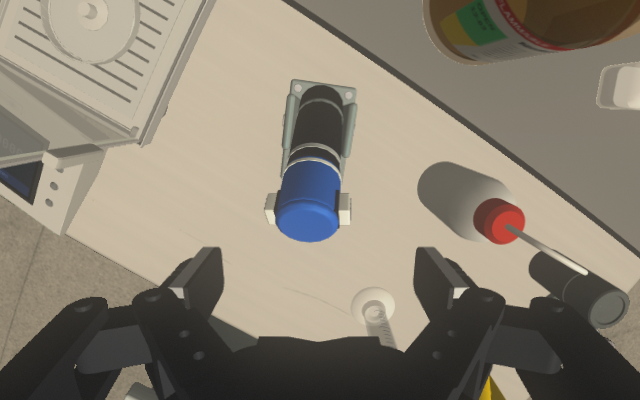

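```bash
cat > fit2.py <<'E'
from fit import *
s1=dict(position=[0.56640817,0.08958179,0.30069701],eef_rot=[-2.222,2.22,-0.001])
s2=dict(position=tool()[0],eef_rot=tool()[2]['eef_rot'])
M={n:cfw(n) for n in ('scene','side')};M['w1']=cfw('wrist',s1);M['w2']=cfw('wrist',s2)
c=lambda x,y:(265+x*85/600-.5,130+y*85/600-.5)
e=lambda x,y:(200+x/3-.5,110+y/3-.5)
obs=[('w1',c(322,428),(0,0,46),1),('w1',c(145,490),(0,28,39),1),('w1',c(485,283),(0,-28,39),1),
('w2',e(327,346),(0,0,46),1),('w2',e(200,321),(0,28,39),1),('w2',e(449,321),(0,-28,39),1),('w2',e(335,140),'top0',1.5),
('scene',(239,205),(0,0,46),1.),('scene',(231.6,216),(0,28,31),1),('side',(280.6,236.8),(0,0,46),1.)]
th=np.linspace(0,2*np.pi,90);circ=np.c_[21*np.cos(th),21*np.sin(th),0*th]/1000
def f(v,sp=True):
    Rm=frame(*v[3:6]).as_matrix();r=[]
    for n,uv,p,s in obs:
        if p=='top0':
            q=proj(*M[n],v[:3]+circ@Rm.T); r+=[(q[:,1].min()-uv[1])/s];continue
        w=v[:3]+Rm@(np.array(p)/1000); r+=list((proj(*M[n],w)[0]-uv)/s)
    r+=[(v[2]-.12)/.0015,np.degrees(v[4]-np.radians(34))/1.0]
    return np.array(r)
E
python3 - <<'E'
from fit2 import *
best=min((least_squares(f,[.593,.102,.12,np.radians(-165),.6,t],loss='soft_l1') for t in (-2.5,-1,0,1,2.5,3.1)),key=lambda r:r.cost)
v=best.x;print(v[:3].round(4),np.degrees(v[3:]).round(1),best.cost);print(f(v).round(1))
Rm=frame(*v[3:]).as_matrix();print(Rm.round(3));print('button mid',(v[:3]+Rm[:,2]*.031).round(4))
np.save('v.npy',v)
cr=cv2.imread('pics/w2c.png');m,C=M['w2']
def dr(P,col):
    w=v[:3]+(np.array(P)/1000)@Rm.T;uv=(proj(m,C,w)-[200,110]+.5)*3
    cv2.polylines(cr,[uv.astype(np.int32)],True,col,1)
for z in (0,46): dr(np.c_[21*np.cos(th),21*np.sin(th),z+0*th],(0,0,255))
for s in (28,-28): dr([(8,s,23),(-8,s,23),(-8,s,39),(8,s,39)],(0,255,0))
cv2.imwrite('pics/ov3.png',cr)
b=v[:3]+Rm[:,2]*.031
plan([b[0],b[1],b[2]-.023],Rm[:2,1])
E
```

```text
[0.5871 0.1114 0.1171] [-143.9   34.1 -186.5] 9.488204194787377
[-0.5 -1.6 -3.3  0.1 -0.  -1.2  0.1  1.4  0.   1.3  0.6  1.2 -0.5 -0.2
  0.3 -2.5  0.4 -0.6  0.4 -1.9  0.1]
[[ 0.732 -0.509 -0.453]
 [ 0.393  0.858 -0.33 ]
 [ 0.557  0.063  0.828]]
button mid [0.5731 0.1012 0.1428]
shift [-0.0058 -0.0032  0.0923] dist 0.093 twist 0.019 q7 -1.37 clock 4.1333
```

View pics/ov3.png

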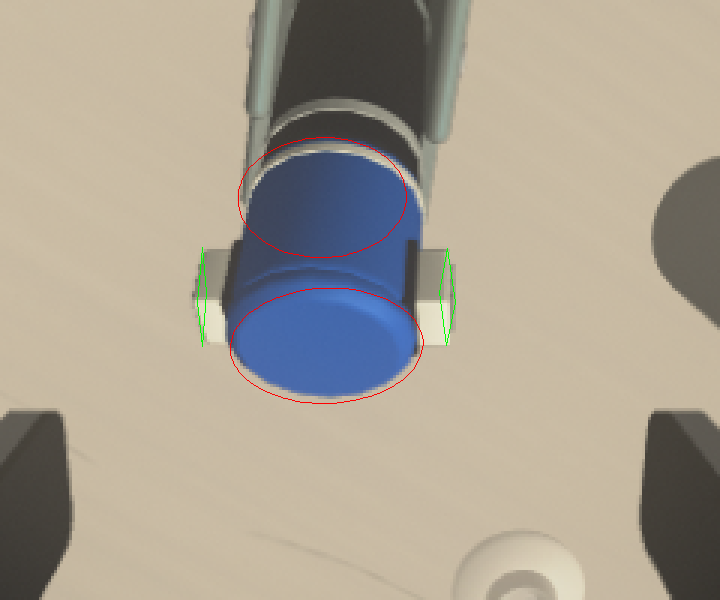

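```bash
cat > fit3.py <<'E'
from fit2 import *
def f3(v):
    Rm=frame(*v[3:6]).as_matrix();r=[]
    ow=v[6:9];osn=v[9:12]; 
    def pj(n,w):
        m,C=M[n];C=C.copy()
        if n in('w1','w2'): C[:3,3]+=ow
        if n=='scene': C[:3,3]+=osn
        if n=='side': C[:3,3]+=v[12:15]
        return proj(m,C,w)
    for n,uv,p,s in obs:
        if p=='top0': r+=[(pj(n,v[:3]+circ@Rm.T)[:,1].min()-uv[1])/s];continue
        r+=list((pj(n,v[:3]+Rm@(np.array(p)/1000))[0]-uv)/s)
    for n,l,rr in [('w2',e(246,190)[0],e(422,190)[0]),('w1',c(118,0)[0],c(400,0)[0])]:
        q=pj(n,v[:3]+circ@Rm.T)[:,0]; r+=[(q.min()-l)/1,(q.max()-rr)/1]
    r+=[(v[2]-.12)/.0015,np.degrees(v[4]-np.radians(34))/1.0]+list(v[6:15]/.0015)
    return np.array(r)
E
python3 - <<'E'
from fit3 import *
best=min((least_squares(f3,[.593,.102,.12,np.radians(-155),.6,t]+[0]*9) for t in (-1,0,1,2.5,3.1)),key=lambda r:r.cost)
v=best.x;print(v[:3].round(4),np.degrees(v[3:6]).round(1),best.cost,(v[6:]*1000).round(1));print(f3(v).round(1))
Rm=frame(*v[3:6]).as_matrix();print(Rm.round(3));print('button mid',(v[:3]+Rm[:,2]*.031).round(4))
np.save('v.npy',v)
b=v[:3]+Rm[:,2]*.031
plan([b[0],b[1],b[2]-.023],Rm[:2,1])
E
```

```text
[0.5856 0.1087 0.119 ] [-153.6   33.2  188. ] 14.262543904771931 [ 1.9  3.  -1.2  0.5  1.  -0.1 -0.5  0.2  0. ]
[ 0.1 -0.9 -0.9  0.5  0.8 -1.1 -1.4  0.8  0.5  0.7  0.8  0.8 -0.7  0.4
 -0.4 -0.8  1.2  0.4  0.2  2.1 -0.5 -1.7 -1.1 -0.6 -0.8  1.3  2.  -0.8
  0.3  0.7 -0.1 -0.3  0.1  0. ]
[[ 0.68  -0.545 -0.49 ]
 [ 0.494  0.835 -0.243]
 [ 0.542 -0.077  0.837]]
button mid [0.5704 0.1012 0.145 ]
shift [-0.0073 -0.001   0.09  ] dist 0.09 twist -0.024 q7 -1.37 clock 4.1333
```

>>> send_rows([
  [-0.003, -0.001, 0.015],
  [-0.0065, -0.002, 0.035],
  [-0.0065, -0.002, 0.045],
  [-0.0065, -0.002, 0.045],
], twist=[0, 0, 0, 0])

```text
clock: 4.47
position: [0.5705, 0.1008, 0.1653]
eef_rot: [2.743, -1.529, 0.002]
wrist_force: [-0.4, 0.2, 0.2]
grip_width: 1.004
```

```bash
python3 - <<'E'
from h import *
print(tool()[0],tool()[2]['eef_rot'])
im=ctrl.camera('wrist'); save(im[150:350,200:440],'w3',3)
E
```

```text
[0.57047078 0.10079379 0.16530378] [ 2.74279423e+00 -1.52851939e+00  1.97960464e-03]
```

View pics/w3.png

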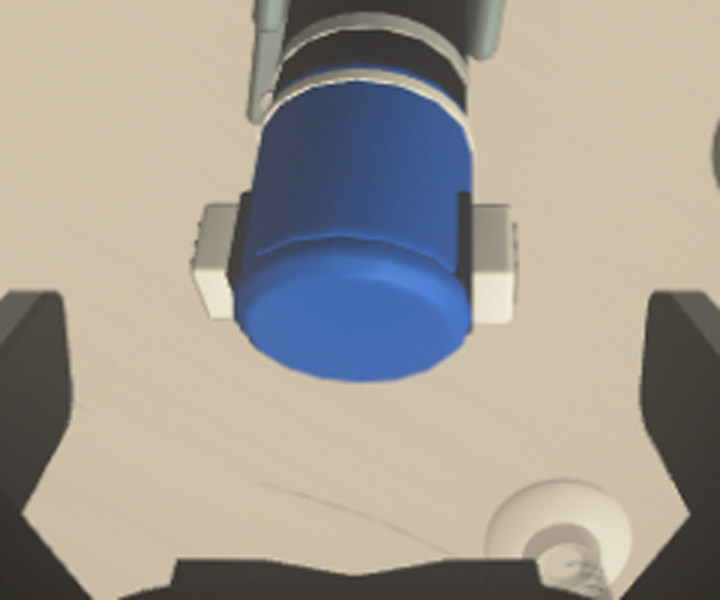

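```bash
python3 - <<'E'
from fit3 import *
m,C=cfw('wrist'); p,T,_=tool()
for P in [(.0425,-.011,-.013),(-.0425,-.011,-.013)]:
    print('finger corner pred',((proj(m,C,p+T@np.array(P))[0]-[200,150]+.5)*3).round(0))
v=np.load('v.npy')
Rm=frame(*v[3:6]).as_matrix()
for ow in (0,1):
  C2=C.copy();C2[:3,3]+=ow*v[6:9]
  for P in [(0,28,39),(0,-28,39),(0,0,46),(0,-21,0),(0,21,0)]:
    print(ow,P,((proj(m,C2,v[:3]+Rm@(np.array(P)/1000))[0]-[200,150]+.5)*3).round(0))
b=v[:3]+Rm[:,2]*.031
plan([b[0],b[1],b[2]-.023],Rm[:2,1]); plan([b[0],b[1],b[2]-.021],None)
E
```

```text
finger corner pred [641. 288.]
finger corner pred [ 55. 288.]
0 (0, 28, 39) [187. 307.]
0 (0, -28, 39) [502. 310.]
0 (0, 0, 46) [340. 344.]
0 (0, -21, 0) [458. 145.]
0 (0, 21, 0) [252. 146.]
1 (0, 28, 39) [199. 290.]
1 (0, -28, 39) [512. 292.]
1 (0, 0, 46) [351. 325.]
1 (0, -21, 0) [466. 130.]
1 (0, 21, 0) [262. 131.]
shift [-0.0008  0.0005  0.0447] dist 0.045 twist -0.025 q7 -1.4 clock 4.5167
shift [-0.0008  0.0005  0.0427] dist 0.043 twist 0 q7 -1.4 clock 4.5167
```

>>> send_rows([
  [0, -0.0005, 0.012],
  [0, -0.001, 0.03],
  [0, -0.001, 0.043],
  [0, -0.001, 0.043],
  [0, -0.001, 0.043],
], twist=[-0.01, -0.02, -0.02, -0.02, -0.02])

```text
clock: 4.93
position: [0.5718, 0.1011, 0.1232]
eef_rot: [2.758, -1.502, 0.002]
wrist_force: [-0.2, -0.1, -0.0]
grip_width: 0.999
```

```bash
python3 - <<'E'
from h import *
print(tool()[0],tool()[2]['wrist_force'])
im=ctrl.camera('wrist'); save(im[150:350,200:440],'w4',3)
E
```

```text
[0.57175882 0.10110155 0.12324122] [-0.20590529 -0.11758421 -0.04175336]
```

View pics/w4.png

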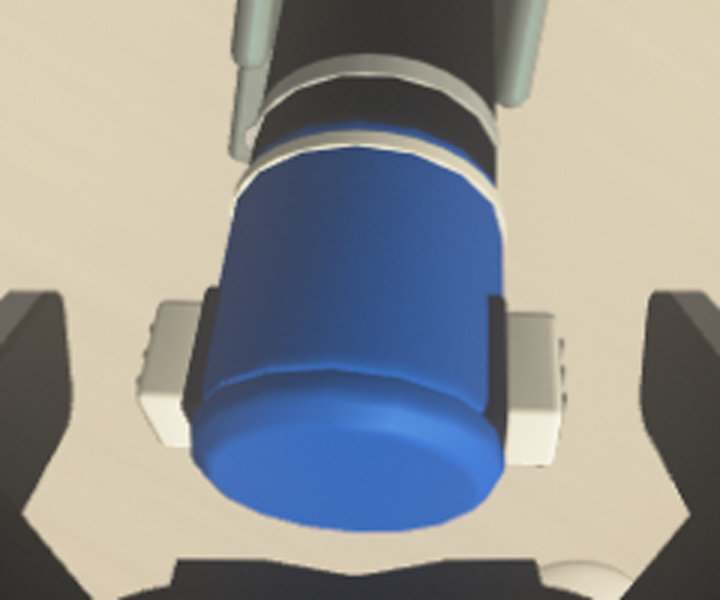

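```bash
python3 - <<'E'
from fit3 import *
m,C=cfw('wrist'); p,T,_=tool()
for P in [(-.028,0,-.022),(.028,0,-.022),(-.028,-.008,-.022),(-.028,.008,-.022)]:
    print(P,((proj(m,C,p+T@np.array(P))[0]-[200,150]+.5)*3).round(0))
E
```

```text
(-0.028, 0, -0.022) [146. 387.]
(0.028, 0, -0.022) [549. 388.]
(-0.028, -0.008, -0.022) [142. 335.]
(-0.028, 0.008, -0.022) [149. 438.]
```

>>> send_rows([
  [-0.001, -0.0005, 0],
  [-0.001, -0.0005, 0],
  [-0.001, -0.0005, 0],
  [-0.001, -0.0005, 0],
  [-0.001, -0.0005, 0],
  [-0.001, -0.0005, 0],
  [-0.001, -0.0005, 0],
  [-0.001, -0.0005, 0],
], twist=[0, 0, 0, 0, 0, 0, 0, 0], fingers=1, grip_force=22)

```text
clock: 5.65
position: [0.5728, 0.1026, 0.1257]
eef_rot: [-2.759, 1.502, -0.007]
wrist_force: [-3.5, -0.8, 10.2]
grip_width: 0.538
```

```bash
python3 - <<'E'
from h import *
s=ctrl.get_state();print(s['position'],s['wrist_force'],s['wrist_torque'],s['grip_width']*85)
im=ctrl.camera('wrist'); save(im[150:350,200:440],'w5',3)
E
```

```text
[0.57282161 0.10263067 0.12571498] [-3.53416348 -0.75022305 10.20356232] [-0.30766785  0.59888283  0.06048044] 45.76236792923044
```

View pics/w5.png

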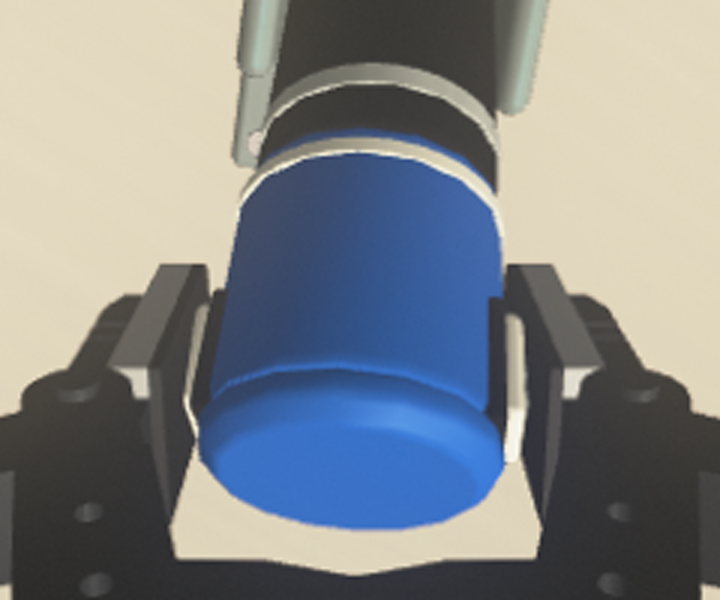

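```bash
python3 - <<'E'
from fit3 import *
p,T,s=tool();print(T.round(3), np.degrees(np.arctan2(T[1,1],T[0,1])))
for az in (-153.6,-150,-147):
    a=frame(np.radians(az),np.radians(33.8),0).as_matrix()[:,2];print(az,(T.T@a).round(3),(T.T@a*.046).round(4))
E
```

```text
[[ 0.543 -0.84   0.004]
 [-0.84  -0.543 -0.002]
 [ 0.004 -0.002 -1.   ]] -147.1268989835762
-153.6 [-0.06   0.551 -0.832] [-0.0027  0.0253 -0.0383]
-150 [-0.025  0.554 -0.832] [-0.0011  0.0255 -0.0383]
-147 [ 0.004  0.554 -0.832] [ 0.0002  0.0255 -0.0383]
```

>>> send_rows([
  [-0.0001, 0.0011, -0.0017],
  [-0.0002, 0.0028, -0.0042],
  [-0.0004, 0.0044, -0.0066],
  [-0.0006, 0.0061, -0.0091],
  [-0.0008, 0.0077, -0.0116],
  [-0.0009, 0.0094, -0.0141],
  [-0.0011, 0.0111, -0.0166],
  [-0.0011, 0.0111, -0.0166],
], twist=[0, 0, 0, 0, 0, 0, 0, 0])

```text
clock: 6.37
position: [0.5627, 0.0973, 0.1428]
eef_rot: [-2.759, 1.502, -0.007]
wrist_force: [-0.4, 1.4, -1.4]
grip_width: 0.536
```

```bash
python3 - <<'E'
from h import *
s=ctrl.get_state();print(s['position'],s['wrist_force'],s['wrist_torque'],s['grip_width']*85)
im=ctrl.camera('wrist'); save(im[150:350,200:440],'w6',2)
E
```

```text
[0.56273917 0.09732668 0.1428211 ] [-0.39169275  1.38070128 -1.44610099] [-0.02018893  0.02034014 -0.00635265] 45.55337968540652
```

View pics/w6.png

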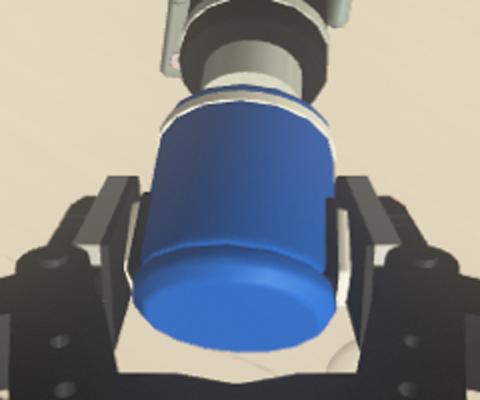

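>>> send_rows([
  [-0.0002, 0.0022, -0.0033],
  [-0.0005, 0.005, -0.0075],
  [-0.0008, 0.0083, -0.0125],
  [-0.0011, 0.0116, -0.0175],
  [-0.0015, 0.015, -0.0225],
  [-0.0017, 0.0175, -0.0265],
  [-0.0017, 0.0185, -0.034],
  [-0.0017, 0.0185, -0.05],
], twist=[0, 0, 0, 0, 0, 0, 0, 0])

```text
clock: 7.08
position: [0.5449, 0.0883, 0.1918]
eef_rot: [2.758, -1.502, 0.004]
wrist_force: [-0.2, 0.4, -1.6]
grip_width: 0.538
```

```bash
python3 - <<'E'
from h import *
s=ctrl.get_state();print(s['position'],s['wrist_force'],s['wrist_torque'],s['grip_width']*85)
im=ctrl.camera('wrist'); save(im[100:350,200:440],'w7',2)
im=ctrl.camera('scene'); save(im[100:270,180:420],'s7',3)
im=ctrl.camera('side'); save(im[100:270,180:420],'d7',3)
E
```

```text
[0.5448891  0.08826587 0.19177832] [-0.21552394  0.37444922 -1.57365846] [-0.00990121 -0.01321211 -0.00726396] 45.70697912077719
```

View pics/w7.png

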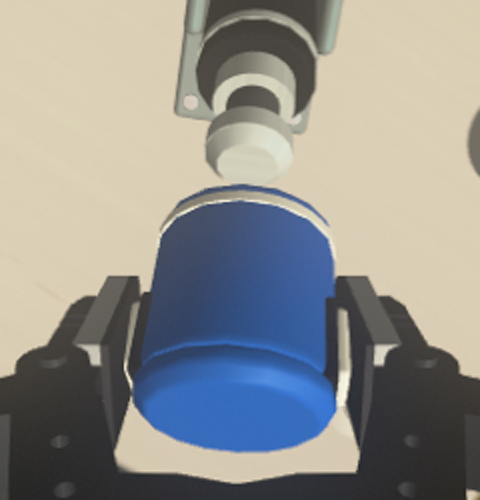

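View pics/s7.png

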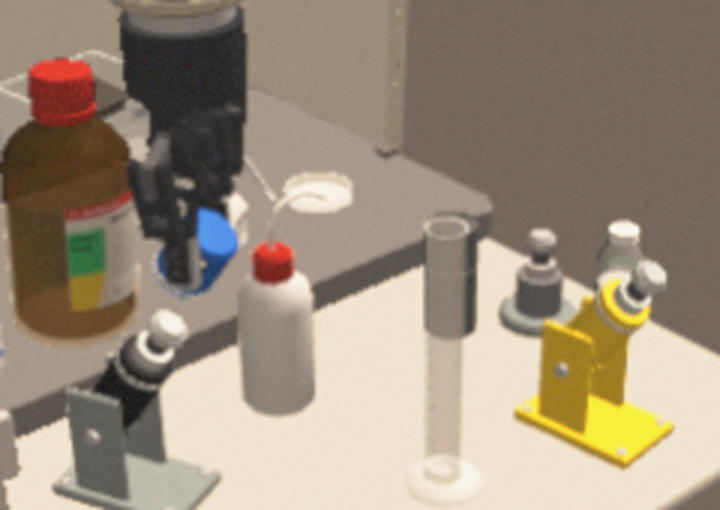

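View pics/d7.png

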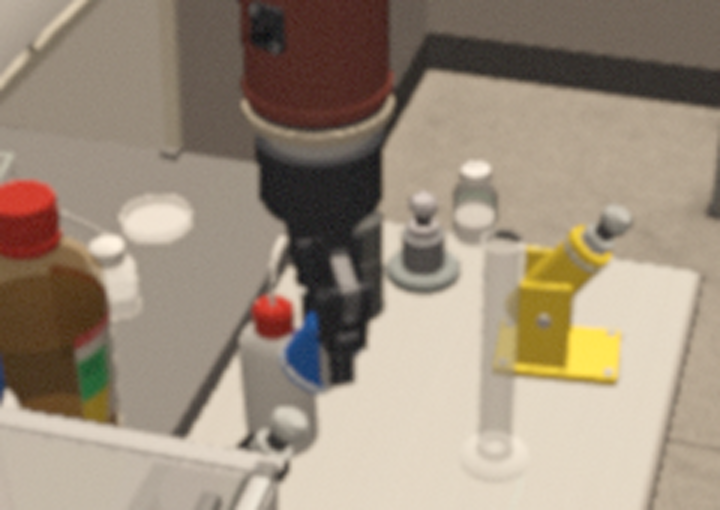

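```bash
python3 - <<'E'
from h import *
plan([0.552,0.0,0.30],[.543,-.84]);plan([0.556,-0.335,0.25],[.907,-.42])
E
```

```text
shift [ 0.0781  0.0435 -0.1061] dist 0.139 twist -0.0 q7 -1.34 clock 7.2333
shift [ 0.3614  0.2221 -0.0554] dist 0.428 twist -0.564 q7 -1.34 clock 7.2333
```

>>> send_rows([
  [0, 0, -0.03],
  [0.008, 0.005, -0.065],
  [0.025, 0.015, -0.095],
  [0.05, 0.03, -0.108],
  [0.075, 0.046, -0.108],
  [0.1, 0.061, -0.108],
  [0.125, 0.077, -0.108],
  [0.15, 0.092, -0.108],
], twist=[0, 0, 0, -0.05, -0.1, -0.16, -0.22, -0.28])

```text
clock: 7.9
position: [0.5499, -0.0882, 0.3014]
eef_rot: [-2.943, 1.099, -0.01]
wrist_force: [1.0, -0.1, -1.7]
grip_width: 0.532
```

```bash
python3 - <<'E'
from h import *
plan([0.556,-0.335,0.25],[.907,-.42]);print(tool()[2]['grip_width'],tool()[0])
E
```

```text
shift [0.166  0.1825 0.0519] dist 0.252 twist -0.281 q7 -0.69 clock 7.9
0.5316468190231414 [ 0.54985582 -0.08824244  0.30140432]
```

>>> send_rows([
  [0.02, 0.023, 0],
  [0.042, 0.046, 0],
  [0.065, 0.07, 0],
  [0.088, 0.096, 0],
  [0.11, 0.121, 0],
  [0.135, 0.148, 0.01],
  [0.155, 0.171, 0.03],
  [0.166, 0.182, 0.05],
], twist=[-0.03, -0.07, -0.11, -0.15, -0.19, -0.23, -0.26, -0.28])

```text
clock: 8.57
position: [0.5549, -0.3399, 0.2503]
eef_rot: [3.064, -0.681, 0.009]
wrist_force: [-0.8, -0.1, -2.8]
grip_width: 0.538
```

>>> send_rows([
  [0, 0, 0],
  [0, 0, 0],
], twist=[0, 0])

```text
clock: 8.73
position: [0.5533, -0.3412, 0.2476]
eef_rot: [3.064, -0.686, 0.003]
wrist_force: [0.8, 0.5, -1.4]
grip_width: 0.536
```

```bash
python3 - <<'E'
from h import *
s=tool()[2];print(s['position'],s['eef_rot'],s['grip_width'])
im=ctrl.camera('wrist'); save(im,'w8')
for q in ['dock_seat','lead_pot','vial','cap']:
    print(q,[(np.round(x['xy'],1).tolist(),round(x['confidence'],2)) for x in ctrl.spot_point('wrist',q)[:3]])
E
```

```text
[ 0.55333937 -0.34120234  0.24763237] [ 3.06380195e+00 -6.86380625e-01  2.60655142e-03] 0.536098430189261
dock_seat [([317.8, 102.2], 0.72)]
lead_pot [([323.7, 33.3], 0.83)]
vial []
cap [([322.6, 219.5], 0.89), ([324.0, 35.4], 0.38), ([317.7, 102.6], 0.3)]
```

View pics/w8.png

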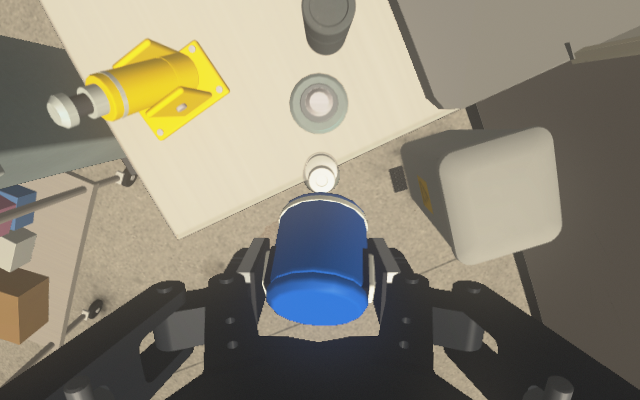

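```bash
python3 - <<'E'
from fit3 import *
im=cv2.imread('pics/w8.png')
v=np.load('v.npy');m,C=cfw('wrist')
cv2.imwrite('pics/w8c.png',cv2.resize(im[60:215,260:380],None,fx=4,fy=4,interpolation=3)[:600])
for o in (0,1):
    C2=C.copy();C2[:3,3]+=o*v[6:9]
    print('dock seat',onz(*ray(m,C2,(317.8,102.2)),.045).round(4),'post top',onz(*ray(m,C2,(318.5,100)),.0825).round(4),'foot',onz(*ray(m,C2,(319,102.5)),.005).round(4),'pot',onz(*ray(m,C2,(323.7,33.3)),0).round(4),'vialtop',onz(*ray(m,C2,(321,181)),.075).round(4))
E
```

```text
dock seat [ 0.5911 -0.2696  0.045 ] post top [ 0.5918 -0.2691  0.0825] foot [ 0.5931 -0.2695  0.005 ] pot [ 0.6301 -0.2024  0.    ] vialtop [ 0.561  -0.3415  0.075 ]
dock seat [ 0.5883 -0.2712  0.045 ] post top [ 0.5889 -0.2706  0.0825] foot [ 0.5903 -0.271   0.005 ] pot [ 0.6274 -0.2036  0.    ] vialtop [ 0.5581 -0.3435  0.075 ]
```

View pics/w8c.png

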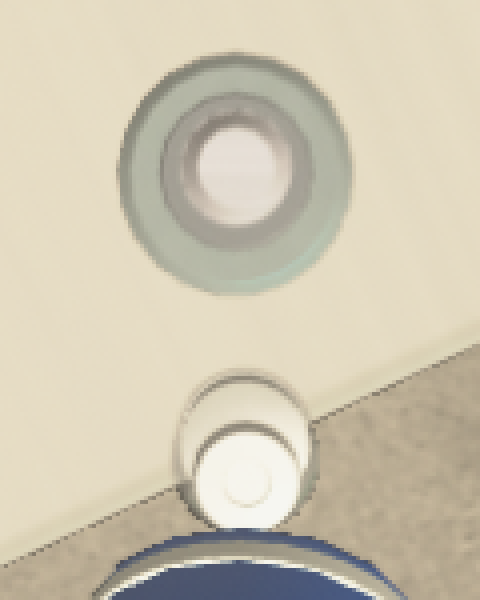

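```bash
python3 - <<'E'
from fit3 import *
v=np.load('v.npy');m,C=cfw('wrist');C[:3,3]+=v[6:9]
p,T,s=tool()
post=onz(*ray(m,C,(320.3,103)),.0825);print(post)
seat=T.T@(post-p);print('post top in tool',seat.round(4))
mouth=np.array([.0019,-.0143,.0068])
print('mouth proj',proj(m,C,p+T@mouth), 'top',proj(m,C,p+T@(mouth+.046*np.array([-.06,.553,-.831]))))
tgt=seat-mouth+[0,.003,0]; tgt[2]+=-.0275
print('shift for mouth z .11',tgt.round(4))
E
```

```text
[ 0.58933462 -0.27380193  0.0825    ]
post top in tool [ 0.0016 -0.0728  0.1693]
mouth proj [[322.85939279 215.66986047]] top [[316.99473529 305.47302904]]
shift for mouth z .11 [-0.0003 -0.0555  0.135 ]
```

```bash
python3 - <<'E'
from h import *
p,T,s=tool();print(p,T.round(4),s['clock'],s['eef_rot'],np.linalg.norm(s['eef_rot']))
E
```

```text
[ 0.55596643 -0.33836054  0.25184165] [[ 0.9066 -0.4219  0.0072]
 [-0.4219 -0.9066 -0.0047]
 [ 0.0085  0.0012 -1.    ]] 8.9833 [ 3.06441849 -0.67808964  0.01258651] 3.13857048046498
```

```bash
python3 - <<'E'
from fit3 import *
s=ctrl.get_state();print(s['position'],np.abs(s['joint_vel']).max())
im=ctrl.camera('wrist');s2=ctrl.get_state();print(s2['position'],s2['eef_rot'],np.abs(s2['joint_vel']).max())
save(im[60:210,240:400],'w9',4)
import json;json.dump([s2['position'].tolist(),s2['eef_rot'].tolist()],open('p9.json','w'))
E
```

```text
[ 0.55596643 -0.33836054  0.25184165] 0.004760932566189176
[ 0.55583725 -0.33863879  0.25176637] [ 3.06413873 -0.67846526  0.01248919] 0.005975687345570659
```

View pics/w9.png

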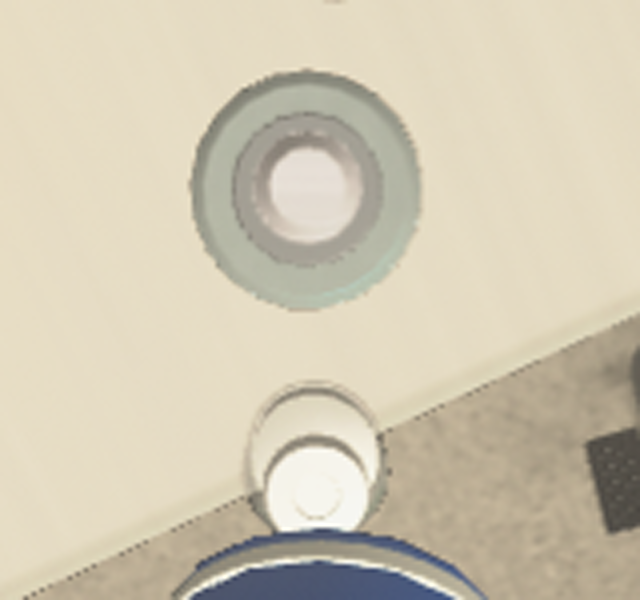

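```bash
python3 - <<'E'
from fit3 import *
v=np.load('v.npy');m,C=cfw('wrist');C[:3,3]+=v[6:9]
p,T,s=tool()
post=onz(*ray(m,C,(317.75,108.25)),.0825);foot=onz(*ray(m,C,(240+306/4-.5,60+190/4-.5)),.008);print(post,foot)
seat=T.T@(post-p);print('post top in tool',seat.round(4))
mouth=np.array([.0019,-.0143,.0068])
print('mouth proj',proj(m,C,p+T@mouth), 'top',proj(m,C,p+T@(mouth+.046*np.array([-.06,.553,-.831]))))
tgt=seat-mouth+[0,.003,0]; tgt[2]+=-.0275
print('shift for mouth z .11',tgt.round(4))
E
```

```text
[ 0.58501303 -0.2774596   0.0825    ] [ 0.58474189 -0.27453894  0.008     ]
post top in tool [-0.0008 -0.068   0.1692]
mouth proj [[322.85917311 215.67061026]] top [[316.99451063 305.47368805]]
shift for mouth z .11 [-0.0027 -0.0507  0.1349]
```

>>> send_rows([
  [0, -0.012, 0.008],
  [-0.001, -0.026, 0.025],
  [-0.002, -0.038, 0.05],
  [-0.0027, -0.046, 0.075],
  [-0.0027, -0.05, 0.098],
  [-0.0027, -0.0507, 0.113],
  [-0.0027, -0.0507, 0.121],
  [-0.0027, -0.0507, 0.124],
], twist=[0, 0, 0, 0, 0, 0, 0, 0])

```text
clock: 9.7
position: [0.5754, -0.2907, 0.1262]
eef_rot: [3.065, -0.677, 0.01]
wrist_force: [-0.9, 0.9, -1.9]
grip_width: 0.534
```

>>> send_rows([
  [0, 0, 0],
  [0, 0, 0],
  [0, 0, 0],
], twist=[0, 0, 0])

```text
clock: 9.95
position: [0.5761, -0.2908, 0.1275]
eef_rot: [3.065, -0.677, 0.013]
wrist_force: [-1.1, -0.3, -2.0]
grip_width: 0.538
```

```bash
python3 - <<'E'
from h import *
s=ctrl.get_state();print(s['position'],s['eef_rot'],np.abs(s['joint_vel']).max(),s['grip_width'])
im=ctrl.camera('wrist'); save(im[60:310,200:440],'w10',2)
im=ctrl.camera('scene'); save(im[120:250,280:440],'s10',4)
im=ctrl.camera('side'); save(im[100:230,250:410],'d10',4)
s=ctrl.get_state();print(s['position'],s['clock'])
E
```

```text
[ 0.57606833 -0.29082073  0.1275058 ] [ 3.06489019 -0.67667321  0.01253555] 0.0018278740516015168 0.5380340293904463
[ 0.57578653 -0.29100825  0.12716207] 10.1
```

View pics/w10.png

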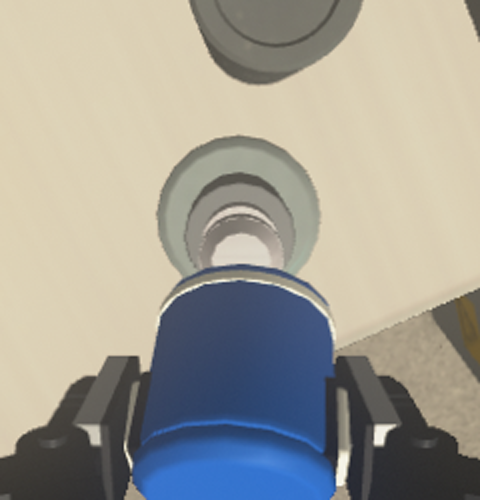

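View pics/s10.png

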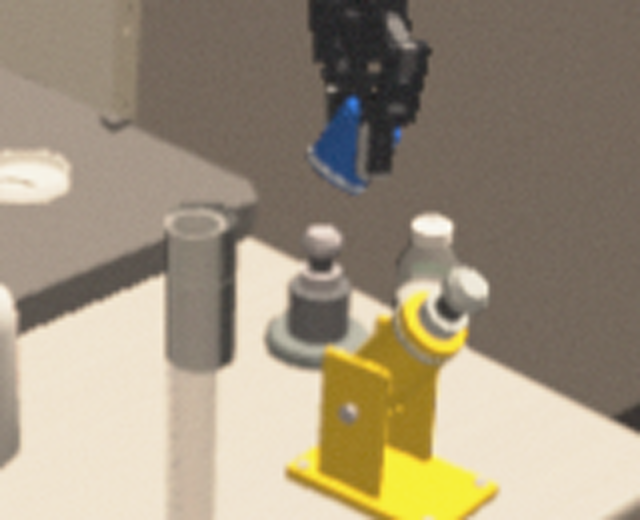

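View pics/d10.png

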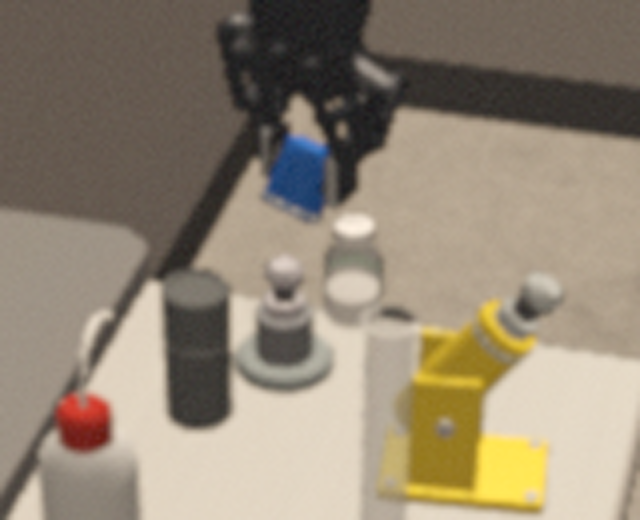

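```bash
python3 - <<'E'
from fit3 import *
v=np.load('v.npy');p,T,s=tool()
mouth=p+T@np.array([.0019,-.0143,.0068]);post=np.array([.585,-.2775,.0825]);print(mouth,mouth-post)
for n,o,(x0,y0) in [('scene',v[9:12],(280,120)),('side',v[12:15],(250,100))]:
    m,C=cfw(n);C[:3,3]+=o
    print(n,'mouth',((proj(m,C,mouth)[0]-[x0,y0]+.5)*4).round(0),'post',((proj(m,C,post)[0]-[x0,y0]+.5)*4).round(0))
m,C=cfw('wrist');C[:3,3]+=v[6:9]
print('wrist',((proj(m,C,np.array([mouth,post]))-[200,60]+.5)*2).round(0))
E
```

```text
[ 0.58358017 -0.27887011  0.12036025] [-0.00141983 -0.00137011  0.03786025]
scene mouth [335. 174.] post [329. 228.]
side mouth [291. 215.] post [288. 264.]
wrist [[247. 312.]
 [246. 268.]]
```

>>> send_rows([
  [0, -0.0005, 0.005],
  [0, -0.001, 0.012],
  [0, -0.001, 0.019],
  [0, -0.001, 0.025],
  [0, -0.001, 0.03],
  [0, -0.001, 0.033],
  [0, -0.001, 0.034],
  [0, -0.001, 0.034],
], twist=[0, 0, 0, 0, 0, 0, 0, 0])

```text
clock: 10.77
position: [0.5763, -0.2902, 0.0928]
eef_rot: [3.065, -0.677, 0.011]
wrist_force: [-0.3, -0.3, -1.5]
grip_width: 0.537
```

```bash
python3 - <<'E'
from h import *
s=ctrl.get_state();print(s['position'],s['wrist_force'],s['grip_width'])
im=ctrl.camera('wrist'); save(im[60:310,200:440],'w11',2)
im=ctrl.camera('scene'); save(im[140:230,310:430],'s11',5)
im=ctrl.camera('side'); save(im[120:210,270:390],'d11',5)
E
```

```text
[ 0.57632825 -0.29017017  0.09278123] [-0.30409684 -0.25125934 -1.47952144] 0.5366252201197149
```

View pics/w11.png

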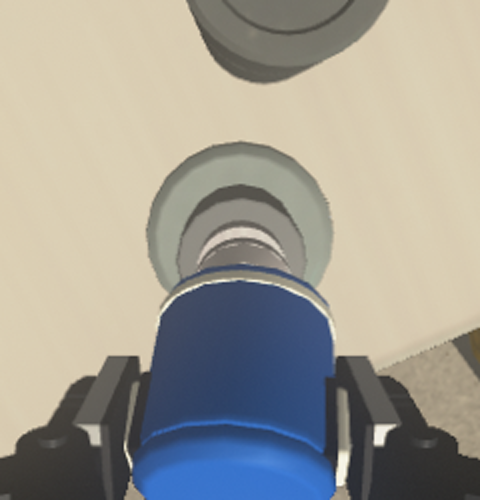

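View pics/s11.png

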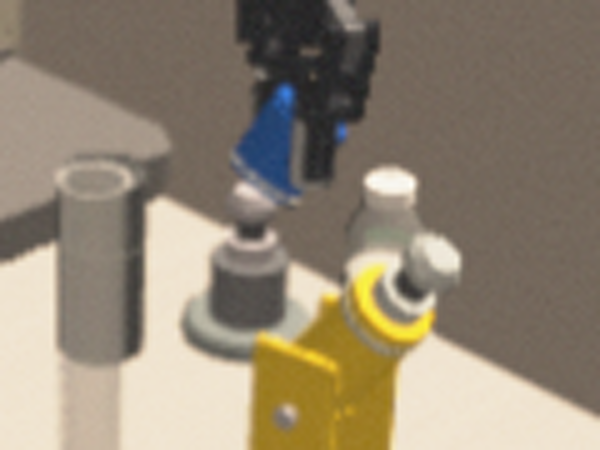

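View pics/d11.png

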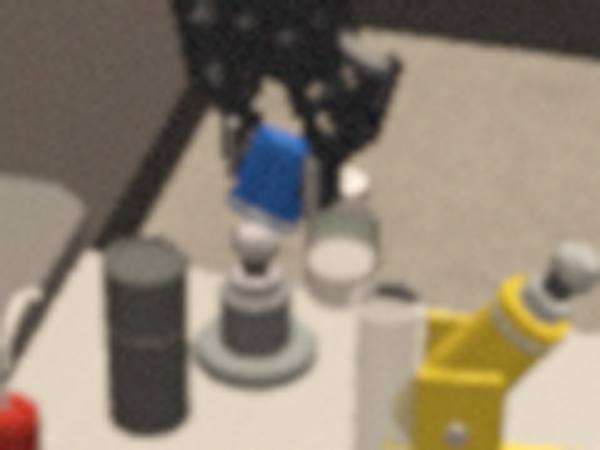

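>>> send_rows([
  [0, -0.001, 0.001],
  [0, -0.003, 0.002],
  [0, -0.005, 0.002],
  [0, -0.007, 0.002],
  [0, -0.009, 0.002],
  [0, -0.01, 0.002],
  [0, -0.01, 0.002],
], twist=[0, 0, 0, 0, 0, 0, 0])

```text
clock: 11.5
position: [0.5809, -0.2814, 0.0916]
eef_rot: [3.064, -0.677, 0.013]
wrist_force: [-1.3, -3.9, -0.9]
grip_width: 0.537
```

```bash
python3 - <<'E'
from h import *
s=ctrl.get_state();print(s['position'],s['wrist_force'],s['wrist_torque'],s['grip_width'])
im=ctrl.camera('wrist'); save(im[60:310,200:440],'w12',2)
im=ctrl.camera('scene'); save(im[140:230,310:430],'s12',5)
E
```

```text
[ 0.58089818 -0.28141011  0.09158078] [-1.28365422 -3.91303718 -0.91614347] [-0.75581678  0.3016971   0.02808766] 0.5374844443994043
```

View pics/w12.png

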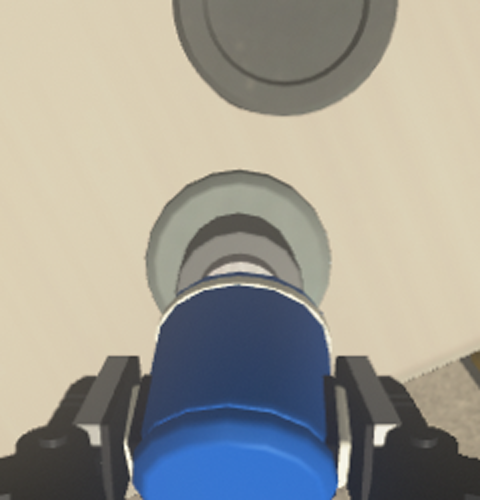

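View pics/s12.png

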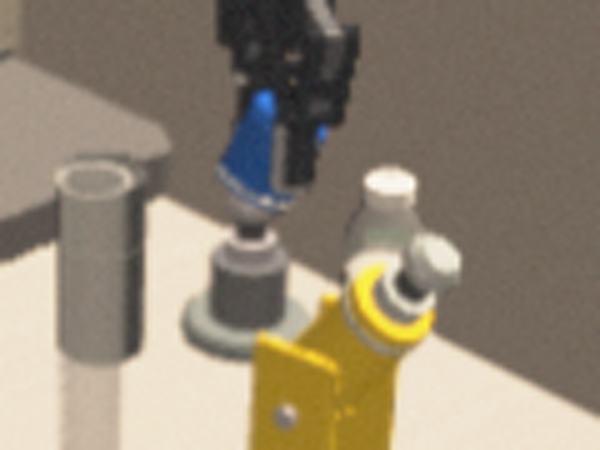

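>>> send_rows([
  [0, -0.002, 0],
  [0, -0.004, 0.0005],
  [0, -0.006, 0.001],
  [0, -0.008, 0.001],
  [0, -0.009, 0.001],
  [0, -0.009, 0.001],
], twist=[0, 0, 0, 0, 0, 0])

```text
clock: 12.1
position: [0.5848, -0.2733, 0.0904]
eef_rot: [3.064, -0.677, 0.013]
wrist_force: [-0.8, -5.0, -1.9]
grip_width: 0.532
```

```bash
python3 - <<'E'
from h import *
s=ctrl.get_state();print(s['position'],s['wrist_force'],s['wrist_torque'],s['grip_width'])
im=ctrl.camera('wrist'); save(im[60:310,200:440],'w13',2)
im=ctrl.camera('scene'); save(im[140:230,310:430],'s13',5)
E
```

```text
[ 0.58475547 -0.27326471  0.09040212] [-0.75902623 -5.01591353 -1.93061218] [-1.02499778  0.04113859  0.0380941 ] 0.5323374964918844
```

View pics/w13.png

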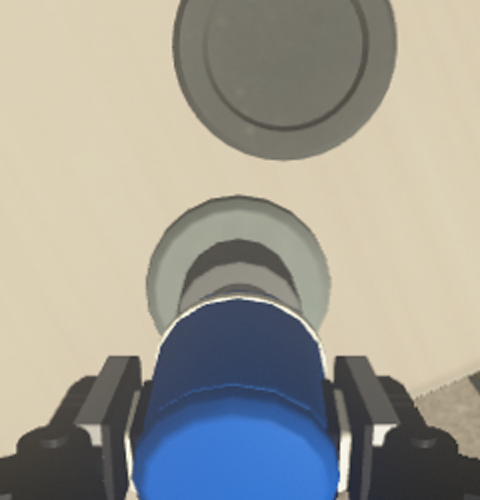

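View pics/s13.png

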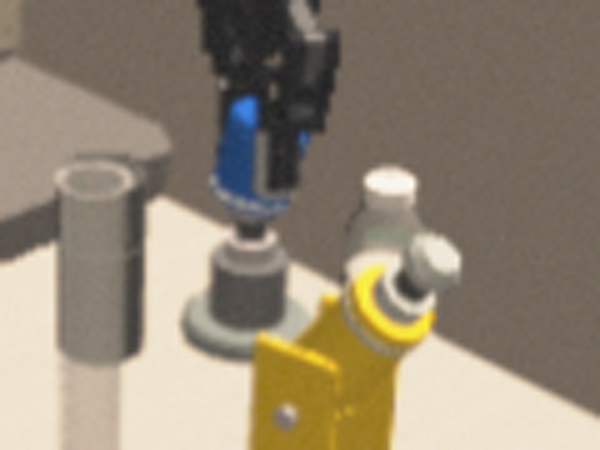

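```bash
python3 - <<'E'
from fit3 import *
v=np.load('v.npy');m,C=cfw('wrist');C[:3,3]+=v[6:9];p,T,s=tool()
for off in (0,):
 for th_ in (34,20,15,10,5,0,-5):
  t=np.radians(th_);a=np.array([-.05,np.sin(t),-np.cos(t)]);a/=np.linalg.norm(a)
  x=np.array([1,0,0])-a[0]*a;x/=np.linalg.norm(x);y=np.cross(a,x)
  B=np.array([0,.0028,-.019]);mo=B-.031*a
  ci=lambda z,r:mo+z*a+r*(np.cos(th)[:,None]*x+np.sin(th)[:,None]*y)
  f=lambda P:(proj(m,C,p+P@T.T)-[200,60]+.5)*2
  r0=f(ci(0,.021));r1=f(ci(.046,.0195));print(th_,'rim top y',r0[:,1].min().round(0),'rim x',r0[:,0].min().round(0),r0[:,0].max().round(0),'topface y',r1[:,1].min().round(0))
E
```

```text
34 rim top y 253.0 rim x 160.0 331.0 topface y 448.0
20 rim top y 264.0 rim x 163.0 328.0 topface y 413.0
15 rim top y 269.0 rim x 163.0 327.0 topface y 401.0
10 rim top y 276.0 rim x 164.0 327.0 topface y 390.0
5 rim top y 283.0 rim x 164.0 326.0 topface y 379.0
0 rim top y 291.0 rim x 165.0 326.0 topface y 368.0
-5 rim top y 300.0 rim x 165.0 325.0 topface y 358.0
```

>>> send_rows([
  [0, -0.002, 0],
  [0, -0.004, 0],
  [0, -0.005, 0],
  [0, -0.005, 0],
], twist=[0, 0, 0, 0])

```text
clock: 12.53
position: [0.5863, -0.2694, 0.0899]
eef_rot: [3.063, -0.678, 0.012]
wrist_force: [-0.4, -6.3, -5.0]
grip_width: 0.527
```

```bash
python3 - <<'E'
from fit3 import *
s=ctrl.get_state();print(s['position'],s['wrist_force'],s['wrist_torque'],s['grip_width'])
im=ctrl.camera('wrist'); save(im[60:310,200:440],'w14',2)
im=ctrl.camera('scene'); save(im[140:230,310:430],'s14',5)
v=np.load('v.npy');m,C=cfw('wrist');C[:3,3]+=v[6:9];p,T,s=tool()
for th_ in (34,20,15,10,5,0,-5):
  t=np.radians(th_);a=np.array([-.05,np.sin(t),-np.cos(t)]);a/=np.linalg.norm(a)
  x=np.array([1,0,0])-a[0]*a;x/=np.linalg.norm(x);y=np.cross(a,x)
  B=np.array([0,.0028,-.019]);mo=B-.031*a
  ci=lambda z,r:mo+z*a+r*(np.cos(th)[:,None]*x+np.sin(th)[:,None]*y)
  f=lambda P:(proj(m,C,p+P@T.T)-[200,60]+.5)*2
  r0=f(ci(0,.021));print(th_,r0[:,1].min().round(0),[f(ci(z,.021))[:,1].min().round(0) for z in (.04,.042,.044)])
E
```

```text
[ 0.58634967 -0.26944269  0.08994711] [-0.44151812 -6.2559983  -4.99066112] [-1.46314942  0.03647512  0.03132821] 0.5270910582820661
34 253.0 [np.float64(413.0), np.float64(423.0), np.float64(433.0)]
20 264.0 [np.float64(384.0), np.float64(391.0), np.float64(399.0)]
15 269.0 [np.float64(374.0), np.float64(381.0), np.float64(388.0)]
10 276.0 [np.float64(365.0), np.float64(371.0), np.float64(377.0)]
5 283.0 [np.float64(356.0), np.float64(361.0), np.float64(366.0)]
0 291.0 [np.float64(349.0), np.float64(352.0), np.float64(356.0)]
-5 300.0 [np.float64(342.0), np.float64(345.0), np.float64(348.0)]
```

View pics/w14.png

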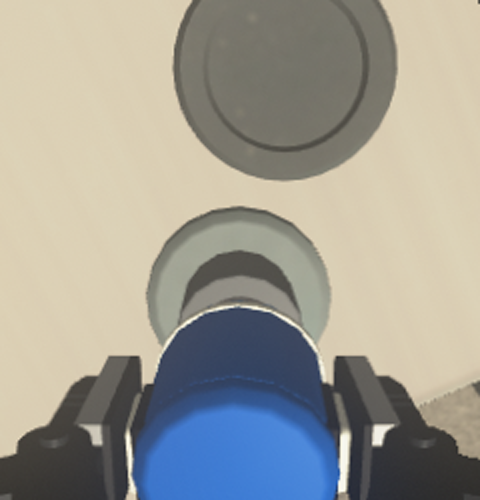

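View pics/s14.png

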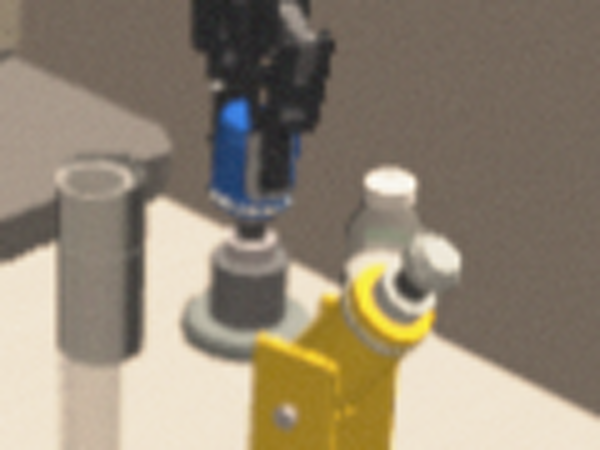

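```bash
python3 - <<'E'
from fit3 import *
im=ctrl.camera('scene'); cr=cv2.cvtColor(im[150:215,335:385],cv2.COLOR_RGB2BGR);cr=cv2.resize(cr,None,fx=9,fy=9,interpolation=3)
v=np.load('v.npy');m,C=cfw('scene');C[:3,3]+=v[9:12];p,T,s=tool()
for th_,col in ((0,(0,0,255)),(10,(0,255,0))):
  t=np.radians(th_);a=np.array([-.05,np.sin(t),-np.cos(t)]);a/=np.linalg.norm(a)
  x=np.array([1,0,0])-a[0]*a;x/=np.linalg.norm(x);y=np.cross(a,x)
  B=np.array([0,.0028,-.019]);mo=B-.031*a
  for z in (0,.046):
    P=mo+z*a+.021*(np.cos(th)[:,None]*x+np.sin(th)[:,None]*y)
    uv=(proj(m,C,p+P@T.T)-[335,150]+.5)*9
    cv2.polylines(cr,[uv.astype(np.int32)],True,col,1)
cv2.imwrite('pics/s15.png',cr)
E
```

```text
(no output)
```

View pics/s15.png

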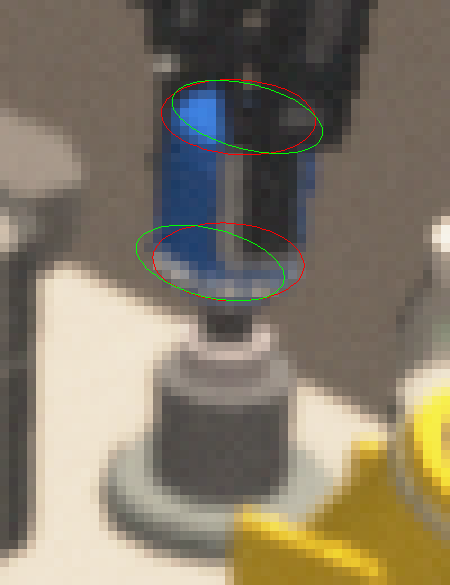

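>>> send_rows([
  [0, 0.0005, 0.001],
  [0, 0.001, 0.003],
  [0, 0.001, 0.006],
  [0, 0.001, 0.009],
  [0, 0.001, 0.01],
  [0, 0.001, 0.01],
], twist=[0, 0, 0, 0, 0, 0])

```text
clock: 13.18
position: [0.5859, -0.2699, 0.0794]
eef_rot: [3.064, -0.678, 0.011]
wrist_force: [-0.4, -1.1, -2.5]
grip_width: 0.529
```

```bash
python3 - <<'E'
from fit3 import *
s=ctrl.get_state();print(s['position'],s['wrist_force'],s['wrist_torque'],s['grip_width'])
im=ctrl.camera('wrist'); save(im[60:310,200:440],'w16',2)
im=ctrl.camera('scene'); save(im[150:215,335:385],'s16',9)
E
```

```text
[ 0.58593151 -0.26986614  0.07938512] [-0.37148657 -1.0628516  -2.52637794] [-0.27458237 -0.10999985 -0.01209312] 0.5287287876225981
```

View pics/s16.png

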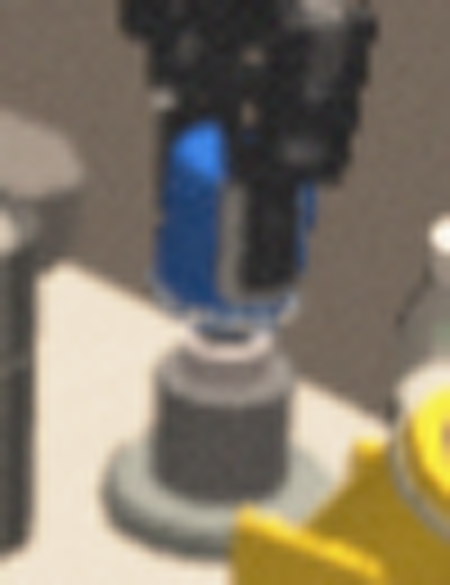

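View pics/w16.png

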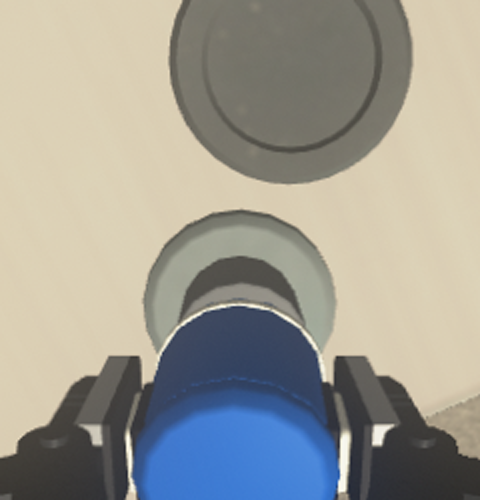

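>>> send_rows([
  [0, 0, 0.002],
  [0, 0, 0.005],
  [0, 0, 0.008],
  [0, 0, 0.011],
  [0, 0, 0.0135],
  [0, 0, 0.015],
  [0, 0, 0.015],
], twist=[0, 0, 0, 0, 0, 0, 0])

```text
clock: 13.87
position: [0.5858, -0.2702, 0.0641]
eef_rot: [3.064, -0.678, 0.01]
wrist_force: [0.7, -2.1, -3.2]
grip_width: 0.53
```

```bash
python3 - <<'E'
from fit3 import *
s=ctrl.get_state();print(s['position'],s['wrist_force'],s['wrist_torque'],s['grip_width'])
im=ctrl.camera('scene'); save(im[150:215,335:385],'s17',9)
E
```

```text
[ 0.58581625 -0.27020659  0.06409866] [ 0.74253055 -2.09941792 -3.24904822] [-0.38672685 -0.08699889 -0.03602832] 0.5301349307252916
```

View pics/s17.png

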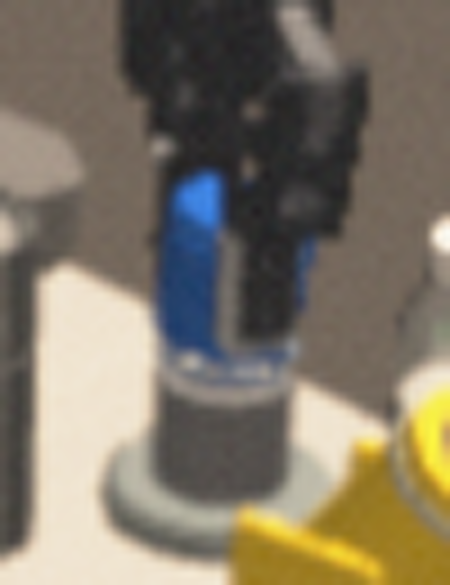

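>>> send_rows([
  [0, 0, 0.001],
  [0, 0, 0.0025],
  [0, 0, 0.004],
  [0, 0, 0.005],
  [0, 0, 0.0055],
  [0, 0, 0.0055],
], twist=[0, 0, 0, 0, 0, 0])

```text
clock: 14.42
position: [0.5863, -0.2701, 0.0591]
eef_rot: [3.064, -0.678, 0.012]
wrist_force: [0.9, -0.6, 2.9]
grip_width: 0.536
```

```bash
python3 - <<'E'
from fit3 import *
s=ctrl.get_state();print(s['position'],s['wrist_force'],s['wrist_torque'],s['grip_width'])
im=ctrl.camera('scene'); save(im[150:215,335:385],'s18',9)
E
```

```text
[ 0.58626198 -0.2701147   0.05909128] [ 0.87821844 -0.60322864  2.921907  ] [-0.1774485  -0.12342129 -0.01238248] 0.5356920389781344
```

View pics/s18.png

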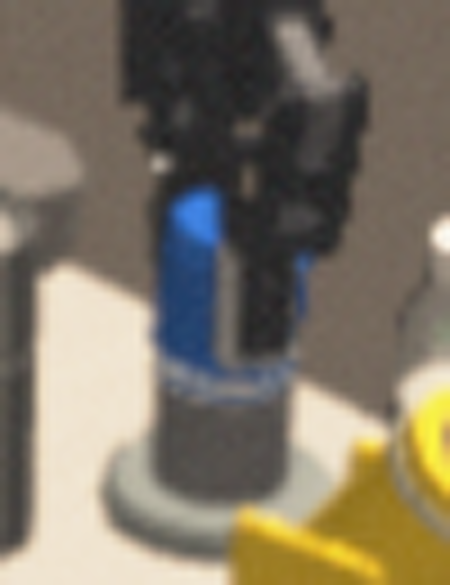

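Contact starting; push a little further to be certain it is seated.

>>> send_rows([
  [0, 0, 0.001],
  [0, 0, 0.002],
  [0, 0, 0.003],
  [0, 0, 0.004],
  [0, 0, 0.004],
], twist=[0, 0, 0, 0, 0])

```text
clock: 14.88
position: [0.5878, -0.2688, 0.0572]
eef_rot: [3.066, -0.676, 0.016]
wrist_force: [-1.5, 4.1, 16.1]
grip_width: 0.53
```

```bash
python3 - <<'E'
from fit3 import *
s=ctrl.get_state();print(s['position'],s['wrist_force'],s['wrist_torque'],s['grip_width'])
im=ctrl.camera('scene'); save(im[150:215,335:385],'s19',9)
E
```

```text
[ 0.58781745 -0.26884804  0.05717154] [-1.48894159  4.11924419 16.13840544] [ 0.84738976  0.61021887 -0.0252838 ] 0.529632851439782
```

>>> send_rows([
  [0, 0, 0],
  [0, 0, 0],
  [0, 0, 0],
  [0, 0, 0],
  [0, 0, 0],
  [0, 0, 0],
], twist=[0, 0, 0, 0, 0, 0], fingers=0)

```text
clock: 15.43
position: [0.5875, -0.2689, 0.0568]
eef_rot: [3.066, -0.676, 0.015]
wrist_force: [0.1, -0.3, -0.6]
grip_width: 0.999
```

```bash
python3 - <<'E'
from fit3 import *
s=ctrl.get_state();print(s['position'],s['wrist_force'],s['wrist_torque'],s['grip_width'])
im=ctrl.camera('scene'); save(im[150:215,335:385],'s20',9)
im=ctrl.camera('wrist'); save(im[60:310,200:440],'w20',2)
E
```

```text
[ 0.58751078 -0.26891951  0.05680784] [ 0.06867277 -0.33181194 -0.59766641] [ 0.01264255 -0.02048429  0.05707738] 0.999446797324047
```

View pics/s20.png

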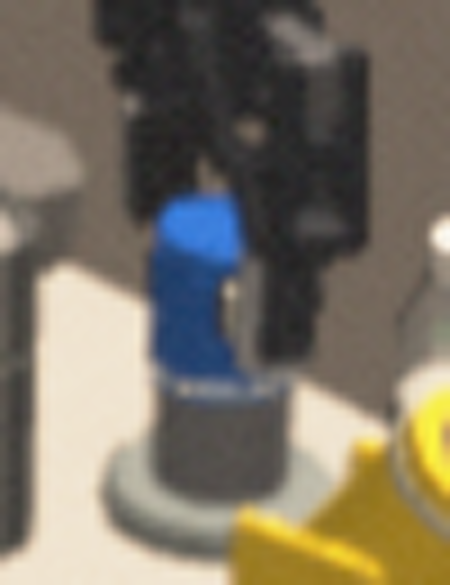

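View pics/w20.png

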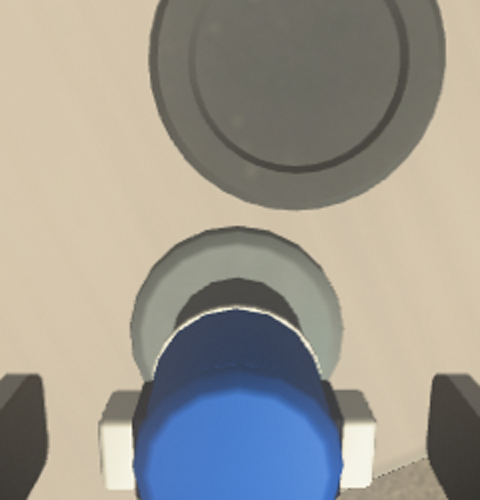

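>>> send_rows([
  [0, 0, -0.008],
  [0, 0, -0.025],
  [0, 0, -0.045],
  [0, 0, -0.07],
  [0, 0, -0.1],
  [0, 0.01, -0.13],
  [0, 0.02, -0.145],
  [0, 0.02, -0.15],
], twist=[0, 0, 0, 0, 0, 0, 0, 0])

```text
clock: 16.2
position: [0.5783, -0.2892, 0.2113]
eef_rot: [3.062, -0.679, 0.023]
wrist_force: [0.0, -1.2, -0.1]
grip_width: 0.999
```

>>> send_rows([
  [0, 0, 0],
  [0, 0, 0],
  [0, 0, 0],
  [0, 0, 0],
  [0, 0, 0],
  [0, 0, 0],
], twist=[0, 0, 0, 0, 0, 0])

```text
clock: 16.7
position: [0.5781, -0.2887, 0.2104]
eef_rot: [3.063, -0.679, 0.021]
wrist_force: [0.1, 0.2, 0.4]
grip_width: 0.999
```

```bash
python3 - <<'E'
from fit3 import *
s=ctrl.get_state();print(s['position'],s['wrist_force'],s['grip_width'],np.abs(s['joint_vel']).max())
im=ctrl.camera('scene'); save(im[140:230,310:430],'s21',6)
im=ctrl.camera('wrist'); save(im[40:290,200:440],'w21',2.4); 
im=ctrl.camera('side'); save(im[110:230,250:400],'d21',5)
for n in('scene','side','wrist'):
  for q in ('button_left_face','button_right_face','cap'):
    print(n,q,[(np.round(x['xy'],1).tolist(),round(x['confidence'],2)) for x in ctrl.spot_point(n,q)[:2]])
E
```

```text
[ 0.57813282 -0.28867578  0.21037798] [0.07488039 0.23543895 0.43269223] 0.9987277044926167 0.005103404872312401
scene button_left_face [([229.3, 218.1], 0.65), ([362.3, 183.3], 0.61)]
scene button_right_face []
scene cap [([356.7, 188.2], 0.89), ([278.0, 230.4], 0.59)]
side button_left_face [([327.0, 171.7], 0.36)]
side button_right_face []
side cap [([321.7, 174.7], 0.87)]
wrist button_left_face [([284.5, 170.4], 0.55)]
wrist button_right_face [([349.1, 169.7], 0.44)]
wrist cap [([322.8, 84.6], 0.73), ([317.6, 165.3], 0.71)]
```

View pics/s21.png

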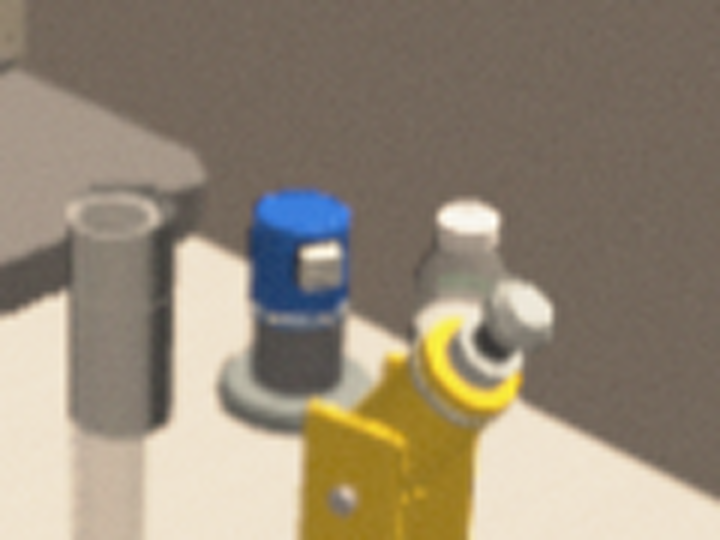

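View pics/w21.png

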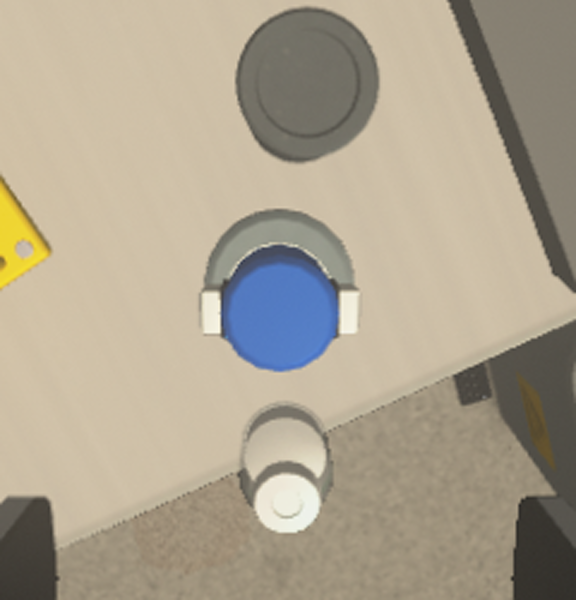

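View pics/d21.png

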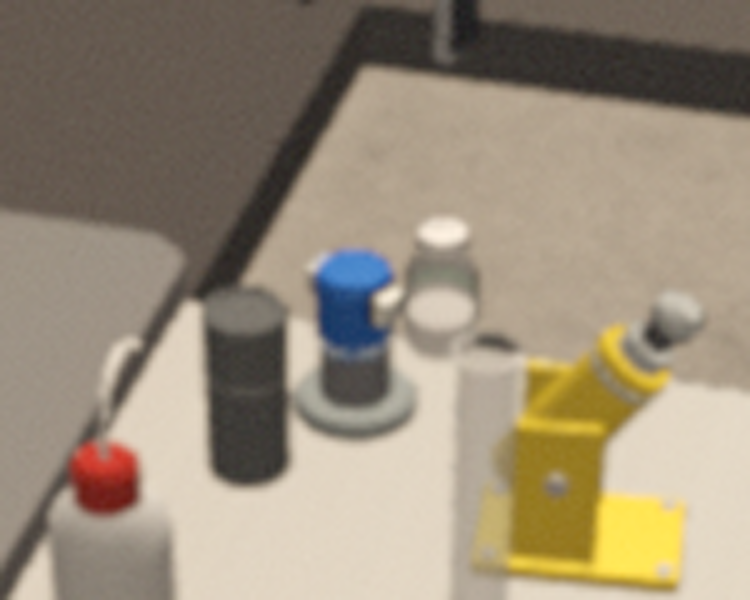

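```bash
python3 - <<'E'
from fit3 import *
v=np.load('v.npy');a=cfw('scene');b=cfw('side');a[1][:3,3]+=v[9:12];b[1][:3,3]+=v[12:15]
print(tri([ray(*a,(359.8,174.8)),ray(*b,(320.5,163.9))]))
print(ctrl.job_done())
E
```

```text
(array([ 0.58607951, -0.27181055,  0.09008768]), [np.float64(0.0009532906051916044), np.float64(0.0009532906051916777)])
the job is handed in; nothing more can be done
None
```

The blue cap is off the slanted probe and parked upright on the dock post. The job was handed in at about 17 s, against the 51 s limit.

**How it went:** I pinched both buttons with 22 N and drew the cap off along the probe's axis. The tool can only point down, so I hooked the cap's mouth on the post and swung the cap upright in the grip. I then slid it down until the wrist force rose to 16 N at the shoulder, and opened the gripper there. The gripper then withdrew straight up.

**Last checks:**
- **Seated:** the cap's top measured 90 mm above the bench, where 91 mm is expected when fully down.
- **Upright:** the cap looks upright in all three cameras.
- **Buttons out:** the faces are about 55 mm apart in the wrist picture, where 56 mm is fully sprung.
- **Clear of the robot:** the gripper is well clear and the wrist force is near zero.
- **Bystanders:** I saw no sign that the pot, vial, cylinder or wash bottle had moved. I judged this by eye in the pictures and did not measure it.

**Disagreements:**
- The wrist camera read about 3 mm off from the scene and side cameras, so I lined up the cap and post in the wrist picture.
- Part-way through, the wrist picture gave a cap tilt between 0 and 14 degrees. The scene view showed it near zero, and the cap then slid down with little resistance.
- I did not tug the cap to test the lock.

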